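# Pestle from the utensil crock to the mortar

## Robot

A 6-joint arm with a two-finger parallel gripper is mounted at the origin on the work surface. World frame = base frame: x ahead of the robot, y to its left, z up, the work surface at z = 0. Lengths are in m, angles in rad, forces in N, time in s.
With the tool pointing down it reaches from about 0.375 to 0.825 m from the base axis. Payload 5.5 kg.
Tool frame: the origin (TCP) lies at the very end of the fingers, on their centre line; the grasp point (between the pads) lies 19 mm behind it (env.hold_point_z is the distance from the TCP to the grasp point, in m); z points along the fingers, y is the line along which they close (so a half turn about z gives the same grasp; the last joint's range is limited). The gripper opens to 85 mm and grips with 20 to 120 N. Pads are 22 mm wide; open, the fingers measure 114 mm over their backs; the gripper's body (76 mm by 85 mm) begins 54 mm behind the grasp point. The pads swing forward as they close: fully open they stand 13 mm farther back than shut.
Start: joints at [1.191, 0.314, -0.047, 1.21, 0, 1.571], TCP at [0.222, 0.557, 0.231] pointing down, gripper open.
Joint ranges: [-2.67, 2.67], [-0.69, 1.73], [-1.03, 1.25], [-2.08, 2.16], [-1.42, 1.45], [-3.14, 3.14]. Speed limits (rad/s): [2.39, 2.39, 3.01, 3.14, 3.14, 3.14].

## Interface

Orientations are given as a unit quaternion [w, x, y, z].
In Python, from plant import env, imaging gives the robot as it stands.
- The arm moves only by the tool carry_out, never from a script. Its arguments are lists of equal length, an entry for each row: "delta_pos": the shift along the tool's x, y, z in units of 0.75 m (1.0 is 0.75 m), a list of three; "angular": the turn, a rotation vector about the tool's x, y, z in units of 45 degrees (1.0 is 45 degrees), a list of three; "gripper": the opening, from -1 (shut) to 1 (fully open). In form: {"delta_pos": [[tx, ty, tz], ...], "angular": [[wx, wy, wz], ...], "gripper": [gripper, ...]}. A call has exactly 5 rows; each row is the pose to reach, as a shift and turn from the pose commanded when the call began, along the tool's axes at that moment; what a row does not reach only later rows make up. A row lasts 1/8 s, in which the tool goes at most 62.5 mm and 10.7 degrees, less where a joint would pass 70% of its speed; a pose out of reach is approached as far as the arm can. A call with a number of a shift or a turn outside -1 to 1 is refused whole. A call with a gripper value outside its range is refused whole. The fingers move at their own pace and stop on an object; the grip force is fixed at half the most. Time passes only in rows, so rows that repeat a pose let the fingers close, or fill a call up. It gives the time, the measured TCP pose, the force, the opening and the grip force at its end, in the units of the state.
- env.observe(): the state, without advancing time (a new reading comes with each control period).
- imaging.capture(name): name is "side" or "top"; returns a dict with "frame" (420x560x3 uint8, blue, green, red), "camera_matrix" (3x3 intrinsics, pixels), "world_to_cam" (4x4, takes a point from world to camera coordinates). Camera axes: x right, y up, looking along -z (the intrinsics and any distortion apply to the point x, -y, -z); pixel columns grow to the right and rows downward; lengths in m; the calibration is good to about 2 mm. A picture is of the moment at which its call begins. There is no depth.
- env.job_done(): hands the job in; it is judged then, once.
The state is a dict: "time": time; "joint_positions": joint angles; "joint_vel": joint speeds; "joint_torque": joint torques, N m; "ee_pos": TCP position; "ee_rot": TCP orientation; "ft_force": force on the tool from outside, world axes, zero at the start; "ft_torque": the same for the moment, N m; "finger_gap": finger opening in m; "grip_force": force on a finger pad.
Only numpy, scipy, OpenCV 4.12 (cv2) and the standard library are available. Lean on these libraries where they do the work, as an engineer would, in place of code of your own. Each camera call takes 0.05 s, during which the arm holds its last target. There are 200 camera calls.

## Task

The dark wooden pestle stands head-up in the white utensil crock: draw it up and out, leaving the crock standing where it is, and lay it down on the chopping board. Then take it again by its handle and lower it thick head first into the wooden mortar, keeping hold until the head is down inside, so that it is left standing there handle up, ready for use. Leave the mortar, the bowls, the tostonera, the ladle and the pitcher where they are.

Things in the scene. Friction and masses are not known exactly. Their poses are not given: they have to be found in the camera images.
- pestle: Turned pestle of dark hardwood, 210 mm long, about 140 g, round all along. Origin at the centre of its flat handle end; z runs along it towards the thick head. Pommel 29 mm across at z = 14 mm, handle 23 to 24 mm from z = 32 to 140, flare, head 45 mm across from z = 165 to 197, blunt tip at 210. Centre of mass near z = 130. Starts handle end down in the crock, leaning some 18 degrees.
- pestle_foot (a point): Centre of the pestle's flat handle end (its origin).
- pestle_grip (a point): Point on the pestle's axis in the middle of the handle, 70 mm from the handle end; the handle is 23 mm across here.
- pestle_head (a point): Point on the pestle's axis in the middle of the thick head, 181 mm from the handle end; the head is 45 mm across here.
- pestle_tip (a point): End of the pestle's head, on its axis, 210 mm from the handle end.
- crock: White stoneware utensil crock, loose, about 0.75 kg: a round upright jar 76 mm across (80 mm at the rim), 110 mm high, walls 6 mm, bore about 64 mm, inner floor 8 mm up. Origin at the centre of its underside, z up. It stands on one side of the board, left or right.
- crock_rim (a point): Centre of the crock's mouth, 110 mm above the work surface. At the start the pestle's head and the top 50 mm of its handle stand clear above it, leaning away from the robot, up to 70 degrees left or right of straight ahead.
- mortar: Turned mortar (pilon) of dark wood, loose, about 0.85 kg: goblet shape on a round foot 100 mm across, 104 mm across and 108 mm high at the rim. The open cup is 70 mm deep, about 86 mm across at the mouth, narrowing to about 58 mm at the inner floor, which lies 38 mm up. Origin at the centre of its underside, z up. It stands on the other side of the board from the crock.
- mortar_in (a point): Centre of the mortar's inner floor, 38 mm above the work surface.
- mortar_rim (a point): Centre of the mortar's mouth, 108 mm above the work surface.
- board: Fixed plain wooden chopping board, 260 mm (its x) by 180 mm (its y), 18 mm thick. Origin at the centre of its underside.
- board_top (a point): Centre of the board's upper face, 18 mm above the work surface; x along the board's length, which points more or less away from the robot.
- bowls: Bystander: two nested white ceramic bowls, 156 mm across, 80 mm high together. Origin under the centre.
- tostonera: Bystander: wooden plantain press, two hinged paddles 115 mm wide with handles, 270 mm long, 50 mm high, brass hinge. Origin on its underside, near the middle.
- ladle: Bystander: stainless ladle lying down, 84 mm bowl, handle 260 mm long. Origin under the ladle's bowl; the handle runs along its -x.
- pitcher: Bystander: white plastic pitcher with a grey flip lid and a handle, 124 mm across, 218 mm high. Origin under the centre.
Mind the look-alikes: they are no part of the job. What is shaped like the pestle but yellow is not meant.

How it is judged:
By the outcome, as a careful person would: the job done as asked, in the order asked, and still so for the second after the job is handed in, with the robot touching nothing.
It also fails if it takes over 72 s, if anything falls off the work surface, if the arm or the gripper's body presses on something with over 40 N, if the wrist force passes 120 N, or if a joint passes its speed limit or range.

## Working session

There is one attempt and no reset: what is moved stays moved. The work goes in short steps, Python scripts to look and compute and a tool call to move; the robot and the scene stay as the last step left them, time stands still between calls to the robot, and variables do not carry over. Pictures are saved under pics/ and viewed, at most 10 in all, crops included, and the job is handed in when it is done.

Besides the shell and the picture viewer there is one more tool, called after ">>>" as name(argument=value, ...) on one line, values as JSON. carry_out: Moves the arm, as the interface text tells. Shifts and turns lie within -1 to 1; 1 stands for 0.75 m of shift or 45 degrees of turn. Its arguments: {"type":"object","properties":{"delta_pos":{"type":"array"},"angular":{"type":"array"},"gripper":{"type":"array"}},"required":["delta_pos","angular","gripper"]}

```bash
mkdir -p pics; ls; python3 - <<'E'
from plant import env, imaging
import cv2
print(env.observe(), env.hold_point_z)
for n in("side","top"):
    c=imaging.capture(n); cv2.imwrite(f"pics/{n}0.png",c["frame"]); print(n,c["camera_matrix"].tolist(),c["world_to_cam"].round(4).tolist(), [k for k in c])
E
```

```text
pics
{'time': 0.0, 'joint_positions': array([ 1.19103017e+00,  3.14185401e-01, -4.80923921e-02,  1.21017833e+00,
        3.32360149e-05,  1.57081898e+00]), 'joint_vel': array([ 2.97657170e-04,  1.85756987e-04,  5.26581450e-04, -7.84775278e-05,
        3.61082953e-04, -3.15671567e-04]), 'joint_torque': array([-1.30147317e-03, -5.39594436e+01,  3.39745760e+01,  1.92751118e-02,
       -2.43073391e-04, -1.14618152e-05]), 'ee_pos': array([0.22219874, 0.55672117, 0.23045307]), 'ee_rot': array([-1.72948683e-04,  1.88755149e-01,  9.82023831e-01, -8.11848278e-04]), 'ft_force': array([ 0.00820685, -0.04273478,  0.8001498 ]), 'ft_torque': array([-0.01222361,  0.01234331,  0.01649415]), 'grip_force': 0.0, 'finger_gap': 0.08547304796505939} 0.0187
side [[522.6897011395212, 0.0, 275.6999236004574], [0.0, 522.6897011395212, 210.6983225445451], [0.0, 0.0, 1.0]] [[0.9971, -0.0755, -0.0025, -0.57], [0.0557, 0.7119, 0.7001, -0.1394], [-0.0511, -0.6982, 0.714, -1.6497], [0.0, 0.0, 0.0, 1.0]] ['frame', 'camera_matrix', 'world_to_cam']
top [[437.35291374434854, 0.0, 277.68447045778134], [0.0, 437.35291374434854, 214.1089970588891], [0.0, 0.0, 1.0]] [[-0.0083, -1.0, 0.0053, 0.0112], [0.9838, -0.0072, 0.1792, -0.5669], [-0.1792, 0.0067, 0.9838, -1.5856], [0.0, 0.0, 0.0, 1.0]] ['frame', 'camera_matrix', 'world_to_cam']
```

View pics/side0.png

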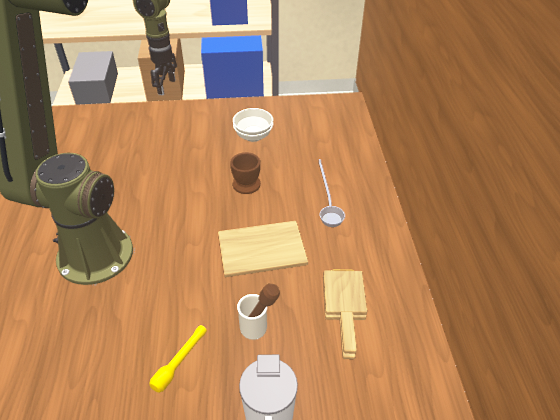

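View pics/top0.png

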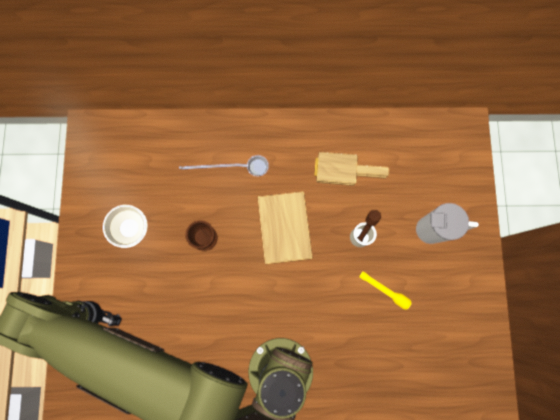

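The side view shows the crock around (253,315) with the pestle head at (269,294), the mortar at (246,172) and the board at (262,248). The top view shows the crock at (364,235), the head at (373,217), the mortar at (202,236) and the board at (285,228). I'll zoom in on both.

```bash
cat > h.py <<'E'
import numpy as np, cv2
from plant import env, imaging
from scipy.spatial.transform import Rotation as R
def cap(n): return imaging.capture(n)
def ray(c,p):
    T=c["world_to_cam"]; d=np.linalg.inv(c["camera_matrix"])@[p[0],p[1],1]
    d=T[:3,:3].T@(d*[1,-1,-1]); return -T[:3,:3].T@T[:3,3], d/np.linalg.norm(d)
def plane(c,p,z):
    o,d=ray(c,p); return o+d*(z-o[2])/d[2]
def tri(c1,p1,c2,p2):
    o1,d1=ray(c1,p1);o2,d2=ray(c2,p2)
    s=np.linalg.lstsq(np.c_[d1,-d2],o2-o1,rcond=None)[0]
    a,b=o1+s[0]*d1,o2+s[1]*d2; return (a+b)/2, np.linalg.norm(a-b)
def proj(c,X):
    T=c["world_to_cam"]; q=(T[:3,:3]@X+T[:3,3])*[1,-1,-1]; u=c["camera_matrix"]@q; return u[:2]/u[2]
def dark(c,box,lim=75):
    x0,y0,x1,y1=box; m=np.zeros(c["frame"].shape[:2],np.uint8)
    m[y0:y1,x0:x1]=(c["frame"][y0:y1,x0:x1,2]<lim)*255; return m
def pose():
    s=env.observe(); w,x,y,z=s["ee_rot"]; return s,s["ee_pos"],R.from_quat([x,y,z,w]).as_matrix()
def go(p,Rm):
    s,p0,R0=pose(); print("dpos",(R0.T@(np.array(p)-p0)/.75).round(4),"ang",(R.from_matrix(R0.T@Rm).as_rotvec()/(np.pi/4)).round(4))
E
python3 - <<'E'
from h import *
s,t=cap("side"),cap("top")
def z(f,x0,y0,w,h): return cv2.resize(f[y0:y0+h,x0:x0+w],None,fx=5,fy=5,interpolation=cv2.INTER_NEAREST)
A=np.hstack([z(s["frame"],225,280,70,60),z(t["frame"],335,200,70,60)])
B=np.hstack([z(s["frame"],215,145,70,55),z(t["frame"],170,210,70,55)])
cv2.imwrite("pics/z1.png",np.vstack([A,B]))
for n,c,b in (("s",s,(225,280,295,340)),("t",t,(335,200,405,260)),("sm",s,(215,145,285,200)),("tm",t,(170,210,240,265))):
    f=c["frame"];x0,y0,x1,y1=b
    for nm,m in (("white",(f.min(2)>140)),("dark",f[:,:,2]<90)):
        m=m[y0:y1,x0:x1].astype(np.uint8); k,l,st,ce=cv2.connectedComponentsWithStats(m)
        for i in range(1,k):
            if st[i,4]>25: print(n,nm,st[i]+[x0,y0,0,0,0],(ce[i]+[x0,y0]).round(1))
for c,b in((s,(200,200,320,290)),(t,(245,180,325,275))):
    f=cv2.cvtColor(c["frame"],cv2.COLOR_BGR2HSV);x0,y0,x1,y1=b
    m=((f[...,2]>190)&(f[...,1]>70))[y0:y1,x0:x1].astype(np.uint8)
    cn=max(cv2.findContours(m,0,2)[0],key=cv2.contourArea); q=cv2.approxPolyDP(cn,6,True)[:,0]+[x0,y0]
    print([(p.tolist(),plane(c,p,.018).round(3).tolist()) for p in q])
E
```

```text
s white [237 294  31  45 919] [250.9 317.3]
t white [352 222  25  24 328] [363.9 234.8]
t dark [359 214  19  26 127] [367.4 225.9]
tm dark [187 222  24  25 271] [196.4 232.1]
tm dark [199 230  17  20  65] [210.2 241.6]
[([200, 200], [0.326, 0.204, 0.018]), ([200, 289], [0.336, -0.171, 0.018]), ([230, 289], [0.424, -0.178, 0.018]), ([224, 274], [0.406, -0.121, 0.018]), ([307, 261], [0.661, -0.091, 0.018]), ([233, 276], [0.433, -0.131, 0.018]), ([232, 288], [0.43, -0.175, 0.018]), ([271, 282], [0.545, -0.162, 0.018]), ([319, 289], [0.684, -0.198, 0.018]), ([319, 200], [0.734, 0.172, 0.018])]
[([303, 191], [0.663, -0.092, 0.018]), ([258, 196], [0.644, 0.082, 0.018]), ([265, 263], [0.387, 0.056, 0.018]), ([311, 258], [0.405, -0.117, 0.018])]
```

View pics/z1.png

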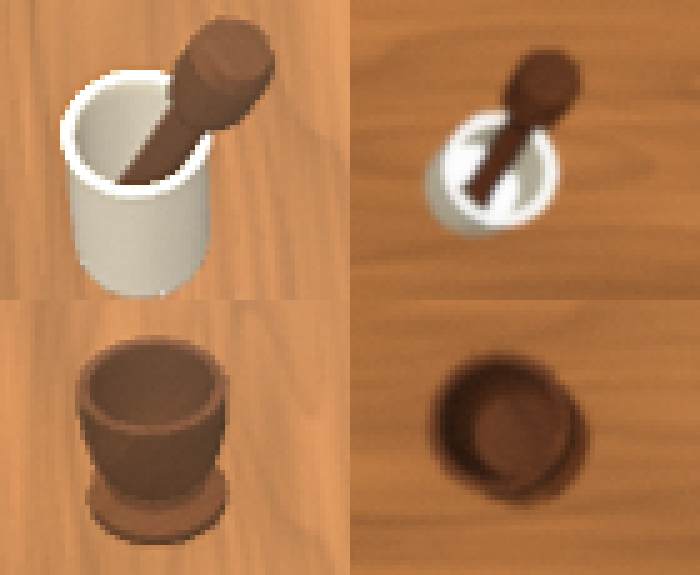

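The zoomed crops show the side rim centre near (251.5,306) with the head at (269,294), and the top rim centre near (364.5,233.5) with the head at (373,217). The pestle leans ahead and to the right. The mortar mouth is at about side (245.5,162) and top (196.5,232). Next I triangulate these points.

```bash
cat > meas.py <<'E'
from h import *
s,t=cap("side"),cap("top")
L={}
for n,c,b in (("s",s,(240,280,285,320)),("t",t,(350,205,385,245))):
    x0,y0,x1,y1=b; f=c["frame"][y0:y1,x0:x1].astype(int)
    m=((f[...,2]<145)&(f[...,2]-f[...,0]>25)).astype(np.uint8); k,l,st,ce=cv2.connectedComponentsWithStats(m)
    i=1+np.argmax(st[1:,4]); ys,xs=np.nonzero(l==i); P=np.c_[xs+x0,ys+y0].astype(float)
    vx=cv2.fitLine(P.astype(np.float32),2,0,.01,.01).ravel(); d=vx[:2]*(-1 if vx[3]*0+vx[1]>0 else 1)
    # refine: centroids of slices along the line, median-width ends
    for _ in range(2):
        q=(P-P.mean(0))@d; e=np.array([-d[1],d[0]]); w=(P-P.mean(0))@e
        a=np.linspace(q.min()+2,q.max()-2,9); M=np.array([[ (u:=(q>=a[j])&(q<a[j+1])) .sum() and q[u].mean(), (w[u].max()+w[u].min())/2, w[u].max()-w[u].min()+1] for j in range(8)])
        k1,k0=np.polyfit(M[:,0],M[:,1],1); d=(d+k1*e)/np.hypot(1,k1); C=P.mean(0)+k0*e
        P0=C
    q=(P-C)@d; print(n,"n",len(P),"C",C.round(1),"d",d.round(3),"ext",q.min().round(1),q.max().round(1),"w",M[:,2].round(1))
    L[n]=(c,C,d,q)
# axis = intersection of the two view planes
N=[];O=[]
for c,C,d,q in L.values():
    o,r1=ray(c,C-8*d);_,r2=ray(c,C+8*d); nn=np.cross(r1,r2); N.append(nn/np.linalg.norm(nn));O.append(N[-1]@o)
a=np.cross(*N); a/=np.linalg.norm(a); a*=np.sign(a[2])
p0=np.linalg.lstsq(np.array(N),np.array(O),rcond=None)[0]
f=lambda z:p0+a*(z-p0[2])/a[2]
print("axis",a.round(3),"lean",np.degrees(np.arccos(a[2])).round(1),"az",np.degrees(np.arctan2(a[1],a[0])).round(1),"at z=.01",f(.01).round(4),"z=.11",f(.11).round(4))
rim,e=tri(s,(251.5,306.1),t,(364.5,233.5)); print("rim",rim.round(4),e.round(4), "planes",plane(s,(251.5,306.1),.11).round(4),plane(t,(364.5,233.5),.11).round(4))
foot=f(.013)
for n,(c,C,d,q) in L.items():
    print(n,[(k,((proj(c,foot+a*k/1000)-C)@d).round(1)) for k in (160,181,200,210)])
mr,e=tri(s,(245,161),t,(196.3,231.5)); print("mortar rim",mr.round(4),e.round(4),plane(s,(245,161),.108).round(4),plane(t,(196.3,231.5),.108).round(4))
E
python3 meas.py
```

```text
s n 449 C [265.5 299.1] d [ 0.607 -0.795] ext -23.5 16.9 w [ 7.4  9.   9.4 11.  16.6 18.2 18.2 16.2]
t n 295 C [370. 222.] d [ 0.53  -0.848] ext -20.6 13.9 w [ 4.6  5.5  8.7  8.5 12.7 14.4 14.7 14. ]
axis [ 0.352 -0.131  0.927] lean 22.1 az -20.4 at z=.01 [ 0.4664 -0.2968  0.01  ] z=.11 [ 0.5044 -0.3109  0.11  ]
rim [ 0.4842 -0.3035  0.1078] 0.0009 planes [ 0.4846 -0.3049  0.11  ] [ 0.4834 -0.3031  0.11  ]
s [(160, np.float64(1.3)), (181, np.float64(6.0)), (200, np.float64(10.4)), (210, np.float64(12.7))]
t [(160, np.float64(2.4)), (181, np.float64(6.0)), (200, np.float64(9.3)), (210, np.float64(11.1))]
mortar rim [0.492  0.2993 0.1031] 0.0083 [0.4879 0.2921 0.108 ] [0.4955 0.2992 0.108 ]
```

```bash
cat >> h.py <<'E'
def frame(t,y):
    t=np.array(t)/np.linalg.norm(t); y=y-t*(t@y); y/=np.linalg.norm(y); return np.c_[np.cross(y,t),y,t]
def tdir(p,az):
    p,az=np.radians([p,az]); return np.array([np.cos(p)*np.cos(az),np.cos(p)*np.sin(az),-np.sin(p)])
E
python3 - <<'E'
from h import *
az=np.degrees(np.arctan2(.25,.48)); a=np.radians(az)
go([.48,.25,.34],frame(tdir(80,az),np.array([-np.sin(a),np.cos(a),0])))
E
```

```text
dpos [-0.4708 -0.2529 -0.1452] ang [-0.0963 -0.2087 -1.092 ]
```

>>> carry_out(delta_pos=[[-0.1,-0.05,-0.06],[-0.2,-0.1,-0.1],[-0.3,-0.15,-0.145],[-0.37,-0.2,-0.145],[-0.47,-0.25,-0.145]], angular=[[0,0,-0.2],[0,0,-0.4],[0,0,-0.6],[0,0,-0.8],[0,0,-1.0]], gripper=[1,1,1,1,1])

```text
time: 0.92
ee_pos: [0.4143, 0.3321, 0.3294]
ee_rot: [0.001, -0.204, 0.979, 0.0]
ft_force: [0.8, -0.0, -0.2]
finger_gap: 0.0856
grip_force: 0.0
```

```bash
python3 - <<'E'
from h import *
s,p,Rm=pose(); print(s["time"],s["joint_positions"].round(3),p.round(4)); print(Rm.round(3))
az=-15; a=np.radians(az)
go([.47,-.12,.34],frame(tdir(65,az),np.array([-np.sin(a),np.cos(a),0])))
E
```

```text
0.925 [ 0.676  0.16  -0.022  1.387  0.     0.265] [0.4143 0.3321 0.3294]
[[-0.917 -0.4    0.001]
 [-0.4    0.917  0.001]
 [-0.002  0.001 -1.   ]]
dpos [ 0.1728 -0.5823 -0.0147] ang [ 0.1883 -0.5323  0.8427]
```

>>> carry_out(delta_pos=[[0.03,-0.1,0],[0.07,-0.2,0],[0.1,-0.3,0],[0.13,-0.4,-0.01],[0.17,-0.58,-0.015]], angular=[[0.04,-0.1,0.17],[0.08,-0.2,0.34],[0.11,-0.32,0.5],[0.15,-0.42,0.67],[0.19,-0.53,0.84]], gripper=[1,1,1,1,1])

```text
time: 1.55
ee_pos: [0.4447, 0.0211, 0.3349]
ee_rot: [0.215, 0.131, 0.967, -0.03]
ft_force: [1.6, -0.4, 0.2]
finger_gap: 0.0854
grip_force: 0.0
```

```bash
cat > plan.py <<'E'
from h import *
az0=np.radians(-20.4); le=np.radians(19.5)
d=np.array([np.sin(le)*np.cos(az0),np.sin(le)*np.sin(az0),np.cos(le)])
F=np.array([.484,-.304,.013])-.0165*np.array([np.cos(az0),np.sin(az0),0])
G=F+.135*d; psi=np.degrees(np.arctan2(G[1],G[0]))
left=lambda az:np.array([-np.sin(np.radians(az)),np.cos(np.radians(az)),0])
def j6(Rm,az):  # roll relative to y=left
    R0=frame(Rm[:,2],left(az)); q=R0.T@Rm; return np.degrees(np.arctan2(q[1,0],q[0,0]))
t1=tdir(40,psi); y=np.cross(d,t1); y*=np.sign(y@left(psi)); R1=frame(t1,y)
TCP=lambda g,Rm,o=.013:g+o*Rm[:,2]
dt=R1.T@d
E
python3 - <<'E'
from plan import *
s,p,Rm=pose(); print(s["time"],s["joint_positions"].round(3),p.round(4),Rm[:,2].round(3))
print("G",G.round(4),psi,"j6",j6(R1,psi),"d tool",dt.round(3))
# lying: tool az -2, roll options
for r in(-180,-170,-160,160,170,180):
  for p2 in (60,65,70):
    Rr=frame(tdir(p2,-2),left(-2))@R.from_euler("z",j6(R1,psi)+r,degrees=True).as_matrix(); v=Rr@dt
    print(r,p2,"j6",round(j6(R1,psi)+r),"d",v.round(2),end="|")
  print()
go(TCP(G,R1)-.09*R1[:,2],R1)
E
```

```text
1.55 [ 0.189 -0.359 -0.562  0.971 -0.191  0.42 ] [0.4447 0.0211 0.3349] [ 0.408 -0.115 -0.906]
G [ 0.5108 -0.314   0.1403] -31.577801566282005 j6 -3.969186056966186 d tool [-0.935  0.    -0.355]
-180 60 j6 -184 d [-0.99 -0.03 -0.16]|-180 65 j6 -184 d [-1.   -0.03 -0.07]|-180 70 j6 -184 d [-1.   -0.03  0.01]|
-170 60 j6 -174 d [-0.98  0.13 -0.16]|-170 65 j6 -174 d [-0.99  0.13 -0.07]|-170 70 j6 -174 d [-0.99  0.13  0.02]|
-160 60 j6 -164 d [-0.95  0.29 -0.14]|-160 65 j6 -164 d [-0.95  0.29 -0.06]|-160 70 j6 -164 d [-0.96  0.29  0.03]|
160 60 j6 156 d [-0.93 -0.35 -0.12]|160 65 j6 156 d [-0.94 -0.35 -0.04]|160 70 j6 156 d [-0.94 -0.35  0.04]|
170 60 j6 166 d [-0.97 -0.19 -0.15]|170 65 j6 166 d [-0.98 -0.19 -0.06]|170 70 j6 166 d [-0.98 -0.19  0.02]|
180 60 j6 176 d [-0.99 -0.03 -0.16]|180 65 j6 176 d [-1.   -0.03 -0.07]|180 70 j6 176 d [-1.   -0.03  0.01]|
dpos [-0.0337 -0.3848  0.2306] ang [ 0.2362 -0.5407  0.2018]
```

```bash
cat > kin.py <<'E'
import numpy as np
from scipy.optimize import least_squares
# j2,j3,j4, j1, p, t
D=[([1.19103,.314185,-.048092,1.210178],[.2222,.55672,.23045],[0,0,-1]),
   ([.676,.160,-.022,1.387],[.4143,.3321,.3294],[.001,.001,-1]),
   ([.189,-.359,-.562,.971],[.4447,.0211,.3349],[.408,-.115,-.906])]
def fk(x,j,t):
    h,l1,b,l2,L,o=x[0],x[1],x[2],x[3],x[4],0
    r=l1*np.sin(j[1]+b)+l2*np.cos(j[1]-j[2]); z=h+l1*np.cos(j[1]+b)-l2*np.sin(j[1]-j[2])
    return np.array([r*np.cos(j[0]),r*np.sin(j[0]),z])+L*np.array(t)
def fit(D): return least_squares(lambda x:np.concatenate([fk(x,j,t)-p for j,p,t in D]),[.16,.36,.1,.36,.25])
def ik(x,p,t):
    w=np.array(p)-x[4]*np.array(t); r=np.hypot(w[0],w[1]); z=w[2]-x[0]
    # l1 at angle A from vertical, l2 at pitch B below horizontal
    D2=r*r+z*z; c=(D2-x[1]**2-x[3]**2)/(2*x[1]*x[3])
    if abs(c)>1: return None
    g=np.arccos(c); al=np.arctan2(r,z); A=al-np.arctan2(x[3]*np.sin(g),x[1]+x[3]*np.cos(g)); B=A+g-np.pi/2
    j1=np.arctan2(w[1],w[0]); j2=A-x[2]; j3=j2-B
    tl=np.array([t[0]*np.cos(j1)+t[1]*np.sin(j1),-t[0]*np.sin(j1)+t[1]*np.cos(j1),t[2]])
    return np.array([j1,j2,j3,np.arctan2(-tl[2],tl[0])-B,np.arcsin(tl[1])])
E
python3 - <<'E'
from kin import *
from plan import *
f=fit(D); x=f.x; print(x.round(4),abs(f.fun).max().round(4))
print("limits j2 -.69..1.73, j3 -1.03..1.25, j4 -2.08..2.16")
for p1 in(30,40,50,60):
    t=tdir(p1,psi); print(p1,[ik(x,G+(.013-b)*t,t).round(2).tolist() for b in(0,.09)], ik(x,G+.013*t+.14*d,t).round(2))
print("lay",[(p2,ik(x,[.5,-.02,.04],tdir(p2,-2)).round(2).tolist()) for p2 in(60,70,90,110,130)])
print("ins",[(p4,[ik(x,np.array([.488,.29,z])+.013*tdir(p4,30.7),tdir(p4,30.7)).round(2).tolist() for z in(.178,.27)]) for p4 in(10,20,30,45)])
E
```

```text
[0.3143 0.4693 0.0201 0.4661 0.3621] 0.0092
limits j2 -.69..1.73, j3 -1.03..1.25, j4 -2.08..2.16
30 [[-0.55, 0.31, -0.94, -0.73, -0.0], [-0.55, 0.03, -1.11, -0.61, -0.0]] [-0.52  0.02 -0.78 -0.28 -0.02]
40 [[-0.55, 0.21, -0.86, -0.36, 0.0], [-0.55, -0.09, -0.97, -0.18, -0.0]] [-0.53  0.   -0.66  0.04 -0.02]
50 [[-0.55, 0.17, -0.74, -0.04, 0.0], [-0.55, -0.09, -0.81, 0.16, -0.0]] [-0.53  0.03 -0.52  0.32 -0.01]
60 [[-0.55, 0.19, -0.6, 0.26, 0.0], [-0.55, -0.03, -0.63, 0.45, -0.0]] [-0.53  0.09 -0.37  0.59 -0.01]
lay [(60, [-0.04, 0.22, -0.89, -0.06, 0.0]), (70, [-0.04, 0.24, -0.75, 0.24, 0.0]), (90, [-0.04, 0.39, -0.44, 0.74, 0.0]), (110, [-0.04, 0.61, -0.12, 1.19, -0.0]), (130, [-0.04, 0.88, 0.21, 1.6, -0.0])]
ins [(10, [[0.54, 0.57, -1.08, -1.48, -0.0], [0.54, 0.16, -1.11, -1.09, -0.0]]), (20, [[0.54, 0.32, -1.07, -1.05, -0.0], [0.54, -0.04, -1.05, -0.66, -0.0]]), (30, [[0.54, 0.14, -1.01, -0.62, -0.0], [0.54, -0.14, -0.95, -0.28, -0.0]]), (45, [[0.54, 0.03, -0.85, -0.09, -0.0], [0.54, -0.16, -0.76, 0.19, -0.0]])]
```

```bash
sed -i 's/tdir(40,psi)/tdir(45,psi)/' plan.py; python3 - <<'E'
from plan import *
print(dt, j6(R1,psi)); go(TCP(G,R1)-.09*R1[:,2],R1)
E
```

```text
[-9.00435940e-01 -5.40576532e-17 -4.34988641e-01] -4.121117490119926
dpos [-0.0417 -0.3865  0.2271] ang [ 0.2196 -0.4306  0.2063]
```

>>> carry_out(delta_pos=[[0,-0.09,0.02],[-0.01,-0.17,0.06],[-0.02,-0.25,0.11],[-0.03,-0.32,0.17],[-0.0417,-0.3865,0.227]], angular=[[0.05,-0.1,0.05],[0.1,-0.2,0.1],[0.15,-0.3,0.15],[0.22,-0.43,0.206],[0.22,-0.43,0.206]], gripper=[1,1,1,1,1])

```text
time: 2.17
ee_pos: [0.4713, -0.2631, 0.2283]
ee_rot: [0.362, 0.217, 0.899, -0.117]
ft_force: [1.4, 1.4, 0.2]
finger_gap: 0.0853
grip_force: 0.0
```

```bash
python3 - <<'E'
from plan import *
s,p,Rm=pose(); print(s["time"],s["joint_positions"].round(3),p.round(4));go(TCP(G,R1)-.05*R1[:,2],R1);go(TCP(G,R1),R1)
E
```

```text
2.175 [-0.479 -0.348 -1.021  0.12  -0.049 -0.025] [ 0.4713 -0.2631  0.2283]
dpos [ 0.0279 -0.0283  0.0907] ang [ 0.0024 -0.0075  0.0061]
dpos [ 0.0275 -0.0284  0.1573] ang [ 0.0024 -0.0075  0.0061]
```

>>> carry_out(delta_pos=[[0,0,0],[0,0,0],[0,0,0],[0,0,0],[0,0,0]], angular=[[0,0,0],[0,0,0],[0,0,0],[0,0,0],[0,0,0]], gripper=[1,1,1,1,1])

```text
time: 2.8
ee_pos: [0.4681, -0.2594, 0.2229]
ee_rot: [0.356, 0.217, 0.901, -0.115]
ft_force: [0.5, 0.3, 0.4]
finger_gap: 0.0859
grip_force: 0.0
```

```bash
python3 - <<'E'
from plan import *
s,p,Rm=pose(); print(s["time"],s["joint_positions"].round(3),p.round(4));go(TCP(G,R1)-.04*R1[:,2],R1);go(TCP(G,R1),R1)
E
```

```text
2.8 [-0.473 -0.347 -1.025  0.127 -0.053 -0.022] [ 0.4681 -0.2594  0.2229]
dpos [ 0.0173 -0.0311  0.1034] ang [ 0.0033 -0.0225  0.0077]
dpos [ 0.0164 -0.0312  0.1567] ang [ 0.0033 -0.0225  0.0077]
```

>>> carry_out(delta_pos=[[0.01,-0.0311,0.02],[0.017,-0.0311,0.05],[0.0173,-0.0311,0.08],[0.0173,-0.0311,0.1],[0.0173,-0.0311,0.1]], angular=[[0,-0.02,0.007],[0,-0.0225,0.0077],[0,-0.0225,0.0077],[0,-0.0225,0.0077],[0,-0.0225,0.0077]], gripper=[1,1,1,1,1])

```text
time: 3.42
ee_pos: [0.5016, -0.3092, 0.1683]
ee_rot: [0.355, 0.22, 0.901, -0.113]
ft_force: [-0.4, 0.0, -0.6]
finger_gap: 0.0857
grip_force: 0.0
```

```bash
python3 - <<'E'
from plan import *
s,p,Rm=pose(); print(s["time"],s["joint_positions"].round(3),p.round(4));go(TCP(G,R1),R1)
s,t=cap("side"),cap("top")
def z(f,x0,y0): return cv2.resize(f[y0:y0+80,x0:x0+80],None,fx=5,fy=5)
cv2.imwrite("pics/a.png",np.hstack([z(s["frame"],215,260),z(t["frame"],325,195)]))
E
```

```text
3.425 [-0.555 -0.126 -1.025 -0.092  0.004 -0.074] [ 0.5016 -0.3092  0.1683]
dpos [0.0155 0.002  0.0538] ang [ 0.0042 -0.0269 -0.001 ]
```

View pics/a.png

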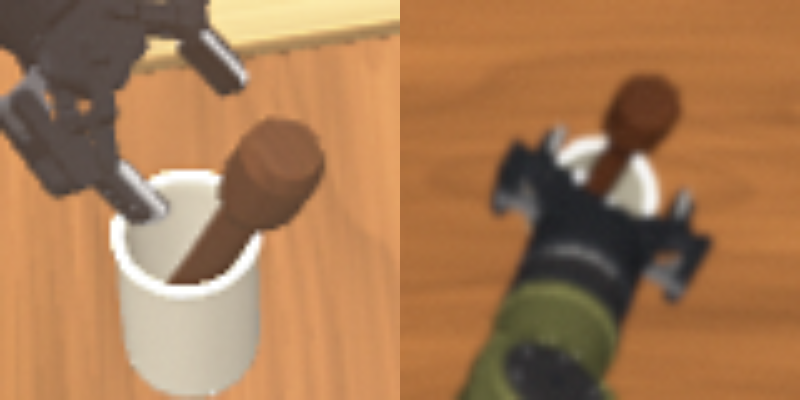

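The fingers (side about (230,283), (261,275)) straddle the handle, with the pestle at (265,300) between them. Going in.

>>> carry_out(delta_pos=[[0.004,0.002,0.014],[0.008,0.002,0.027],[0.012,0.002,0.04],[0.0155,0.002,0.0535],[0.0155,0.002,0.0535]], angular=[[0,-0.027,0],[0,-0.027,0],[0,-0.027,0],[0,-0.027,0],[0,-0.027,0]], gripper=[1,1,1,1,1])

```text
time: 4.15
ee_pos: [0.5254, -0.3237, 0.1363]
ee_rot: [0.359, 0.22, 0.9, -0.114]
ft_force: [0.0, -0.7, -0.4]
finger_gap: 0.0854
grip_force: 0.0
```

```bash
python3 - <<'E'
from plan import *
s,p,Rm=pose(); print(s["time"],s["joint_positions"].round(3),p.round(4));go(TCP(G,R1),R1)
c=[cap("side"),cap("top")]
def z(c,x0,y0):
    f=c["frame"].copy()
    for k in(0,.105,.135,.21):
        u=proj(c,F+k*d); f[int(round(u[1])),int(round(u[0]))]=(0,255,0)
    u=proj(c,p); f[int(round(u[1])),int(round(u[0]))]=(255,0,0)
    return cv2.resize(f[y0:y0+80,x0:x0+80],None,fx=5,fy=5,interpolation=cv2.INTER_NEAREST)
cv2.imwrite("pics/b.png",np.hstack([z(c[0],215,260),z(c[1],325,195)]))
E
```

```text
4.15 [-0.555 -0.002 -1.025 -0.225  0.005 -0.073] [ 0.5254 -0.3237  0.1363]
dpos [ 0.0128  0.0017 -0.0028] ang [ 0.0047 -0.0159 -0.0018]
```

View pics/b.png

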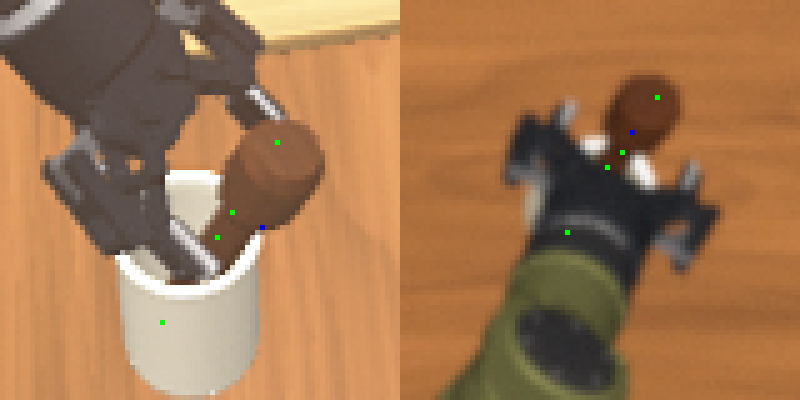

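The side view shows the fingers at (258,314) and (272,283) on either side of the handle. The grasp sits about 9 mm too high on the flare because joint 3 is at its limit, so I steepen the tool and lower it.

```bash
sed -i 's/tdir(45,psi)/tdir(52,psi)/' plan.py; python3 - <<'E'
from plan import *
print(dt)
go(TCP(G,R1),R1); c=cap("side")
E
```

```text
[-8.40895126e-01  8.62012817e-18 -5.41198103e-01]
dpos [ 0.0158  0.0019 -0.0022] ang [-0.0069  0.1406 -0.008 ]
```

>>> carry_out(delta_pos=[[0.005,0.002,0.001],[0.011,0.002,0.002],[0.0158,0.002,0.002],[0.0158,0.002,0.002],[0.0158,0.002,0.002]], angular=[[0,0.05,0],[0,0.1,0],[0,0.14,0],[0,0.14,0],[0,0.14,0]], gripper=[1,1,1,1,1])

```text
time: 4.92
ee_pos: [0.5197, -0.3193, 0.1284]
ee_rot: [0.31, 0.226, 0.918, -0.102]
ft_force: [-0.7, 0.7, 0.4]
finger_gap: 0.0854
grip_force: 0.0
```

```bash
python3 - <<'E'
from plan import *
s,p,Rm=pose(); print(s["time"],s["joint_positions"].round(3),p.round(4),s["ft_force"]);go(TCP(G,R1),R1)
E
```

```text
4.925 [-0.547  0.006 -0.937 -0.037 -0.008 -0.067] [ 0.5197 -0.3193  0.1284] [-0.68417934  0.6678481   0.37366929]
dpos [ 0.0012 -0.0001 -0.0037] ang [-0.0065  0.0029 -0.0083]
```

Close the fingers.

>>> carry_out(delta_pos=[[0,0,0],[0,0,0],[0,0,0],[0,0,0],[0,0,0]], angular=[[0,0,0],[0,0,0],[0,0,0],[0,0,0],[0,0,0]], gripper=[-1,-1,-1,-1,-1])

```text
time: 5.55
ee_pos: [0.5197, -0.3194, 0.1282]
ee_rot: [0.31, 0.226, 0.918, -0.102]
ft_force: [-0.2, -0.2, 0.2]
finger_gap: 0.0272
grip_force: 49.3
```

>>> carry_out(delta_pos=[[0,0,0],[0,0,0],[0,0,0],[0,0,0],[0,0,0]], angular=[[0,0,0],[0,0,0],[0,0,0],[0,0,0],[0,0,0]], gripper=[-1,-1,-1,-1,-1])

```text
time: 6.18
ee_pos: [0.5197, -0.3193, 0.1282]
ee_rot: [0.31, 0.226, 0.918, -0.102]
ft_force: [-0.5, -0.9, 0.1]
finger_gap: 0.0266
grip_force: 49.3
```

```bash
python3 - <<'E'
from plan import *
s,p,Rm=pose(); print(s["finger_gap"],s["ft_force"]); go(p+.05*d,Rm);go(p+.14*d,Rm)
E
```

```text
0.026613006427594364 [-0.47400103 -0.90396149  0.07276729]
dpos [-0.0561  0.0002 -0.036 ] ang [0. 0. 0.]
dpos [-0.1571  0.0005 -0.1008] ang [0. 0. 0.]
```

>>> carry_out(delta_pos=[[-0.011,0,-0.007],[-0.022,0,-0.014],[-0.034,0,-0.022],[-0.045,0,-0.029],[-0.056,0,-0.036]], angular=[[0,0,0],[0,0,0],[0,0,0],[0,0,0],[0,0,0]], gripper=[-1,-1,-1,-1,-1])

```text
time: 6.8
ee_pos: [0.5356, -0.3254, 0.1762]
ee_rot: [0.31, 0.226, 0.918, -0.102]
ft_force: [-0.3, -0.2, -2.3]
finger_gap: 0.0267
grip_force: 49.8
```

>>> carry_out(delta_pos=[[-0.022,0,-0.014],[-0.045,0,-0.029],[-0.068,0,-0.043],[-0.09,0,-0.058],[-0.112,0,-0.072]], angular=[[0,0,0],[0,0,0],[0,0,0],[0,0,0],[0,0,0]], gripper=[-1,-1,-1,-1,-1])

```text
time: 7.42
ee_pos: [0.5664, -0.3371, 0.2704]
ee_rot: [0.31, 0.226, 0.918, -0.102]
ft_force: [0.5, 0.2, -2.0]
finger_gap: 0.0268
grip_force: 49.8
```

```bash
python3 - <<'E'
from plan import *
s,p,Rm=pose(); print(s["time"],s["joint_positions"].round(3),p.round(4),s["finger_gap"],s["ft_force"])
c=[cap("side"),cap("top")]
cv2.imwrite("pics/c.png",np.hstack([cv2.resize(c[0]["frame"][210:350,190:330],(400,400)),cv2.resize(c[1]["frame"][160:260,310:410],(400,400))]))
E
```

```text
7.425 [-0.527 -0.08  -0.635  0.351 -0.02  -0.051] [ 0.5664 -0.3371  0.2704] 0.026814790093486807 [ 0.52349124  0.15986791 -1.96253956]
```

View pics/c.png

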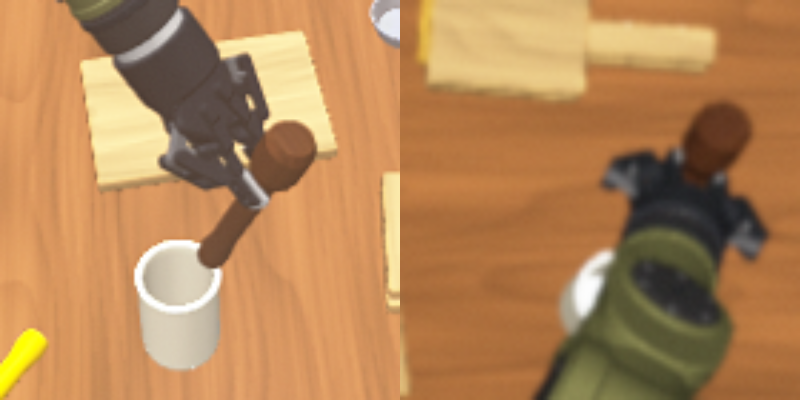

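The pestle is held clear of the crock (foot at about side (264,299)), and the crock is upright and unmoved. I refit the kinematics and plan the lay-down.

```bash
cat >> kin.py <<'E'
def q2t(q): w,x,y,z=q; return [2*(x*z+w*y),2*(y*z-w*x),1-2*(x*x+y*y)]
D+=[([-.479,-.348,-1.021,.12],[.4713,-.2631,.2283],q2t([.362,.217,.899,-.117])),
 ([-.555,-.002,-1.025,-.225],[.5254,-.3237,.1363],q2t([.359,.22,.9,-.114])),
 ([-.547,.006,-.937,-.037],[.5197,-.3193,.1284],q2t([.31,.226,.918,-.102])),
 ([-.527,-.08,-.635,.351],[.5664,-.3371,.2704],q2t([.31,.226,.918,-.102]))]
D=D[:2]+D[3:]
X=fit(D); XR=abs(X.fun).max(); X=X.x
E
cat >> plan.py <<'E'
sg=np.sign(np.cross(d,R1[:,2])@R1[:,1])
d2=np.array([-np.cos(np.radians(5.5)),-np.sin(np.radians(5.5)),0])
BC=np.array([.525,-.018,0])
def R_for(dw,t): return frame(t,sg*np.cross(dw,t))
E
python3 - <<'E'
from kin import *
from plan import *
print(X.round(4),XR.round(4))
for sh in(0,.02):
    G2=BC-sh*d2+.035*d2+[0,0,.042]; az=np.degrees(np.arctan2(G2[1],G2[0]))
    for p2 in(54,57,60): t=tdir(p2,az); Rm=R_for(d2,t); print(sh,p2,ik(X,TCP(G2,Rm,.011),t).round(3),ik(X,TCP(G2+[0,0,.1],Rm),t).round(3),j6(Rm,az).round(1),(Rm@(R1.T@d)).round(3))
for p4 in(25,30,35,40,45,50): print("ins",p4,[ik(X,np.array([.488,.29,z])+.019*tdir(p4,30.7),tdir(p4,30.7)).round(2).tolist() for z in(.178,.27)])
for p3 in(110,120,130,140): print("reg",p3,[ik(X,np.array([.56,-.015,z])+.016*tdir(p3,-1.5),tdir(p3,-1.5)).round(2).tolist() for z in(.035,.15)])
s,p,Rm=pose()
G2=BC+.035*d2+[0,0,.25]; t=tdir(57,-2.5); R2=R_for(d2,t); print("j6",j6(R2,-2.5)); go(TCP(G2,R2),R2)
E
```

```text
[ 0.3934  0.5914 -0.0806  0.4957  0.5683] 0.016
0 54 [-0.044  0.204 -1.184 -0.445 -0.   ] [-0.044 -0.204 -1.046  0.1    0.   ] 170.2 [-0.994 -0.101 -0.049]
0 57 [-0.044  0.151 -1.122 -0.279  0.   ] [-0.044 -0.188 -0.989  0.194  0.   ] 170.5 [-0.995 -0.096  0.002]
0 60 [-0.044  0.125 -1.062 -0.14   0.   ] [-0.044 -0.165 -0.932  0.28   0.   ] 170.8 [-0.994 -0.091  0.054]
0.02 54 [-0.038  0.224 -1.147 -0.429  0.   ] [-0.038 -0.154 -1.019  0.077  0.   ] 170.5 [-0.994 -0.101 -0.05 ]
0.02 57 [-0.038  0.178 -1.087 -0.27   0.   ] [-0.038 -0.141 -0.962  0.174 -0.   ] 170.9 [-0.995 -0.096  0.002]
0.02 60 [-0.038  0.154 -1.027 -0.134  0.   ] [-0.038 -0.121 -0.905  0.263  0.   ] 171.1 [-0.994 -0.092  0.053]Traceback (most recent call last):
  File "<stdin>", line 7, in <module>
AttributeError: 'NoneType' object has no attribute 'round'
```

```bash
cat > kin2.py <<'E'
import numpy as np
from scipy.optimize import least_squares
from kin import D
# planar, r/z; params: r0,h,l1,b,l2,g,L,e
def fk(x,j):  # j1..j4, j5 ignored ->(r,z)
    r0,h,l1,b,l2,g,L,e=x; B=j[1]-j[2]+g; P=j[1]-j[2]+j[3]
    return np.array([r0+l1*np.sin(j[1]+b)+l2*np.cos(B)+L*np.cos(P)+e*np.sin(P), h+l1*np.cos(j[1]+b)-l2*np.sin(B)-L*np.sin(P)+e*np.cos(P)])
x0=[0,.16,.4,.1,.4,0,.3,0]
def fit(D,lam=.003): return least_squares(lambda x:np.concatenate([fk(x,j)-[np.hypot(p[0],p[1]),p[2]] for j,p,t in D]+[lam*(x-x0)]),x0)
f=fit(D); X=f.x; RES=abs(f.fun[:2*len(D)]).max()
lo=[-.69,-1.03,-2.08]; hi=[1.73,1.25,2.16]
def ik(r,z,p):
    p=np.radians(p)
    g=lambda q:fk(X,[0,q[0],q[1],p-q[0]+q[1]])-[r,z]
    s=least_squares(g,[.1,-.7]); q=s.x; J=np.array([q[0],q[1],p-q[0]+q[1]])
    return J.round(2).tolist(), bool(np.all(J>lo) and np.all(J<hi)), round(s.cost**.5,4)
E
python3 - <<'E'
from kin2 import *
from plan import *
print(X.round(3),RES.round(4))
for n,r,z,ps in (("lay",.50,.030,(57,60,65,70,90)),("layhi",.5,.2,(57,65)),("ins",.58,.17,(20,30,40,50,60)),("inshi",.58,.26,(30,40,50,60)),("reg",.55,.025,(100,110,120,130,140)),("reghi",.55,.2,(120,130))):
    print(n,[(p,)+ik(r,z,p) for p in ps])
G2=BC+.035*d2+[0,0,.25]; t=tdir(57,-2.5); R2=R_for(d2,t); print("j6",j6(R2,-2.5)); go(TCP(G2,R2),R2)
E
```

```text
[ 0.001  0.284  0.521  0.003  0.446 -0.17   0.463 -0.001] 0.0003
lay [(57, [0.04, -1.17, -0.22], False, np.float64(0.0)), (60, [0.04, -1.12, -0.11], False, np.float64(0.0)), (65, [0.06, -1.03, 0.05], True, np.float64(0.0)), (70, [0.09, -0.93, 0.2], True, np.float64(0.0)), (90, [0.31, -0.56, 0.7], True, np.float64(0.0))]
layhi [(57, [-0.3, -0.92, 0.38], True, np.float64(0.0)), (65, [-0.21, -0.78, 0.56], True, np.float64(0.0))]
ins [(20, [0.34, -1.47, -1.46], False, np.float64(0.0)), (30, [-0.03, -1.32, -0.77], False, np.float64(0.0)), (40, [-0.15, -1.15, -0.31], False, np.float64(0.0)), (50, [-0.14, -0.97, 0.04], True, np.float64(0.0)), (60, [-0.07, -0.78, 0.33], True, np.float64(0.0))]
inshi [(30, [-0.32, -1.19, -0.34], False, np.float64(0.0)), (40, [-0.32, -1.01, 0.01], True, np.float64(0.0)), (50, [-0.25, -0.82, 0.3], True, np.float64(0.0)), (60, [-0.15, -0.63, 0.56], True, np.float64(0.0))]
reg [(100, [0.53, -0.25, 0.97], True, np.float64(0.0)), (110, [0.67, -0.04, 1.21], True, np.float64(0.0)), (120, [0.83, 0.18, 1.44], True, np.float64(0.0)), (130, [1.01, 0.41, 1.68], True, np.float64(0.0)), (140, [1.19, 0.68, 1.93], True, np.float64(0.0))]
reghi [(120, [0.71, 0.37, 1.75], True, np.float64(0.0)), (130, [0.89, 0.59, 1.97], True, np.float64(0.0))]
j6 170.48700736229307
dpos [ 0.2422  0.327  -0.1532] ang [0.0944 0.5307 3.3133]
```

```bash
cat > flip.py <<'E'
import sys
from plan import *
G2=BC+.035*d2+[0,0,.20]; az2=np.degrees(np.arctan2(G2[1],G2[0])); P2=66
R2=R_for(d2,tdir(P2,az2)); J2=j6(R2,az2)
def tgt(f):
    s0=np.array([.5664,-.3371,.2704]); e=TCP(G2,R2); p=s0+(e-s0)*min(1,f*1.15); p[2]+=.06*np.sin(np.pi*min(f,1))
    az=np.degrees(np.arctan2(p[1],p[0])); P=52+(P2-52)*f; j=-4+(J2+4)*f
    return p,frame(tdir(P,az),left(az))@R.from_euler("z",j,degrees=True).as_matrix()
if __name__=="__main__":
    s,p,Rm=pose(); print(s["joint_positions"].round(2),p.round(3),J2,az2); go(*tgt(float(sys.argv[1])))
E
python3 flip.py .24
```

```text
[-0.53 -0.08 -0.63  0.35 -0.02 -0.05] [ 0.568 -0.338  0.273] 171.26001071225215 -2.494598665700819
dpos [ 0.0483  0.0884 -0.07  ] ang [-0.0713  0.1102  0.8095]
```

>>> carry_out(delta_pos=[[0,0.01,-0.03],[0.01,0.03,-0.06],[0.02,0.05,-0.07],[0.04,0.07,-0.07],[0.05,0.09,-0.07]], angular=[[0,0.02,0.16],[0,0.04,0.32],[-0.03,0.06,0.48],[-0.05,0.08,0.64],[-0.07,0.11,0.81]], gripper=[-1,-1,-1,-1,-1])

```text
time: 8.15
ee_pos: [0.5433, -0.2464, 0.2827]
ee_rot: [0.292, 0.499, 0.815, 0.035]
ft_force: [-0.2, -0.7, -0.9]
finger_gap: 0.0265
grip_force: 49.8
```

```bash
python3 flip.py .48
```

```text
[-0.42 -0.18 -0.64  0.51 -0.    0.67] [ 0.543 -0.246  0.283] 171.26001071225215 -2.494598665700819
dpos [ 0.0987  0.0396 -0.0393] ang [0.0102 0.1109 0.7893]
```

>>> carry_out(delta_pos=[[0.02,0.01,-0.01],[0.04,0.02,-0.02],[0.06,0.03,-0.03],[0.08,0.035,-0.04],[0.1,0.04,-0.04]], angular=[[0,0.02,0.16],[0,0.04,0.32],[0,0.06,0.48],[0.01,0.09,0.64],[0.01,0.11,0.79]], gripper=[-1,-1,-1,-1,-1])

```text
time: 8.78
ee_pos: [0.5276, -0.1624, 0.2861]
ee_rot: [0.231, 0.723, 0.636, 0.141]
ft_force: [-0.7, -0.5, -2.4]
finger_gap: 0.0267
grip_force: 49.7
```

```bash
python3 flip.py .74
```

```text
[-0.3  -0.24 -0.65  0.61 -0.    1.4 ] [ 0.528 -0.162  0.286] 171.26001071225215 -2.494598665700819
dpos [ 0.1238 -0.0638  0.0141] ang [0.1067 0.0853 0.8288]
```

>>> carry_out(delta_pos=[[0.025,-0.01,0],[0.05,-0.025,0.005],[0.075,-0.04,0.01],[0.1,-0.05,0.014],[0.124,-0.064,0.014]], angular=[[0.02,0.02,0.17],[0.04,0.04,0.33],[0.06,0.05,0.5],[0.08,0.07,0.67],[0.107,0.085,0.83]], gripper=[-1,-1,-1,-1,-1])

```text
time: 9.4
ee_pos: [0.5051, -0.0685, 0.2428]
ee_rot: [0.123, 0.892, 0.384, 0.204]
ft_force: [-0.6, 0.4, -1.4]
finger_gap: 0.0265
grip_force: 49.5
```

```bash
python3 flip.py 1
```

```text
[-0.13 -0.25 -0.73  0.62 -0.    2.2 ] [ 0.505 -0.068  0.243] 171.26001071225215 -2.494598665700819
dpos [ 0.0183 -0.0777  0.0549] ang [ 0.086  -0.041   0.9059]
```

>>> carry_out(delta_pos=[[0.005,-0.015,0.01],[0.01,-0.03,0.02],[0.015,-0.05,0.035],[0.018,-0.065,0.045],[0.018,-0.078,0.055]], angular=[[0.02,0,0.18],[0.04,-0.01,0.36],[0.05,-0.02,0.54],[0.07,-0.03,0.72],[0.086,-0.04,0.906]], gripper=[-1,-1,-1,-1,-1])

```text
time: 10.02
ee_pos: [0.4952, -0.022, 0.1879]
ee_rot: [0.02, 0.977, 0.053, 0.207]
ft_force: [-0.0, -0.4, -1.8]
finger_gap: 0.0214
grip_force: 62.5
```

```bash
python3 - <<'E'
from plan import *
s,p,Rm=pose(); print(s["time"],s["joint_positions"].round(3),p.round(4),s["finger_gap"])
dw=Rm@(R1.T@d); print("expected d",dw.round(3)); 
c=[cap("side"),cap("top")]
def z(c,x0,y0):
    f=c["frame"].copy(); g=p-.014*Rm[:,2]
    for k in(-.14,0,.07):
        u=proj(c,g+k*dw); f[int(round(u[1])),int(round(u[0]))]=(0,255,0)
    return cv2.resize(f[y0:y0+120,x0:x0+100],None,fx=4,fy=4,interpolation=cv2.INTER_NEAREST)
cv2.imwrite("pics/d.png",np.hstack([z(c[0],215,150),z(c[1],235,160)]))
E
```

```text
10.025 [-0.045 -0.195 -0.789  0.558  0.     2.988] [ 0.4952 -0.022   0.1879] 0.021407019634806866
expected d [-0.984 -0.085  0.156]
```

View pics/d.png

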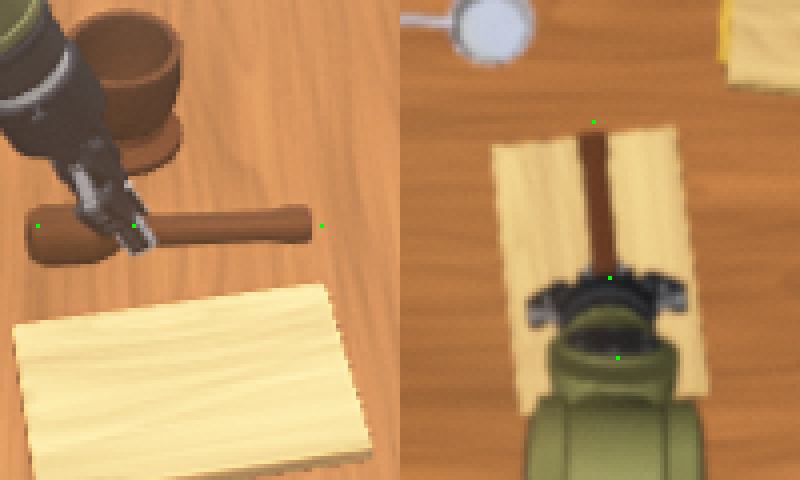

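The side view shows the pestle in the gripper, nearly level over the board, with the head towards the robot and the foot end at (292.5,205.7); top foot is at (282.5,192.7). It slid about 8 mm in the pads, off the flare and onto the handle. I triangulate the foot.

```bash
python3 - <<'E'
from plan import *
from kin2 import ik
s,p,Rm=pose(); c=[cap("side"),cap("top")]
ft,e=tri(c[0],(292.3,205.7),c[1],(282.5,193)); g=p-.014*Rm[:,2]; v=g-ft
print("foot",ft.round(4),e.round(4),"grasp",g.round(4),"dist",np.linalg.norm(v).round(4),"d",(v/np.linalg.norm(v)).round(3),"elev",np.degrees(np.arcsin(v[2]/np.linalg.norm(v))).round(1))
hd=c[0]
print([ (a,b,ik(a,b,q)) for a,b,q in((.5,.03,64),(.5,.03,66),(.52,.03,62),(.51,.035,64))])
E
```

```text
foot [ 0.6193 -0.0095  0.1801] 0.0028 grasp [ 0.4887 -0.0219  0.1999] dist 0.1327 d [-0.984 -0.093  0.149] elev 8.6
[(0.5, 0.03, ([0.05, -1.04, 0.02], False, np.float64(0.0))), (0.5, 0.03, ([0.06, -1.01, 0.08], True, np.float64(0.0))), (0.52, 0.03, ([0.08, -1.04, -0.04], False, np.float64(0.0))), (0.51, 0.035, ([0.06, -1.02, 0.04], True, np.float64(0.0)))]
```

```bash
python3 - <<'E'
from plan import *
s,p,Rm=pose()
for dz in(-.13,-.146,-.158): go(p+[.01,0,dz],Rm)
E
```

```text
dpos [-0.0577 -0.01    0.1637] ang [0. 0. 0.]
dpos [-0.0663 -0.0114  0.1831] ang [0. 0. 0.]
dpos [-0.0728 -0.0125  0.1978] ang [0. 0. 0.]
```

>>> carry_out(delta_pos=[[-0.012,-0.002,0.033],[-0.023,-0.004,0.065],[-0.035,-0.006,0.1],[-0.046,-0.008,0.13],[-0.0577,-0.01,0.1637]], angular=[[0,0,0],[0,0,0],[0,0,0],[0,0,0],[0,0,0]], gripper=[-1,-1,-1,-1,-1])

```text
time: 10.85
ee_pos: [0.5071, -0.0227, 0.0593]
ee_rot: [0.022, 0.976, 0.056, 0.209]
ft_force: [0.1, 0.7, -2.0]
finger_gap: 0.0217
grip_force: 62.6
```

>>> carry_out(delta_pos=[[-0.003,0,0.007],[-0.006,0,0.014],[-0.009,-0.001,0.021],[-0.012,-0.002,0.028],[-0.0151,-0.0025,0.034]], angular=[[0,0,0],[0,0,0],[0,0,0],[0,0,0],[0,0,0]], gripper=[-1,-1,-1,-1,-1])

```text
time: 11.48
ee_pos: [0.5072, -0.0225, 0.0321]
ee_rot: [0.022, 0.976, 0.055, 0.209]
ft_force: [-24.0, 0.1, 51.6]
finger_gap: 0.0214
grip_force: 67.1
```

```bash
python3 - <<'E'
from plan import *
s,p,Rm=pose(); print(s["time"],s["joint_positions"].round(3),p.round(4),s["finger_gap"],s["ft_force"].round(1),Rm[:,2].round(3))
c=[cap("side"),cap("top")]
cv2.imwrite("pics/e.png",np.hstack([cv2.resize(c[0]["frame"][170:290,210:310],None,fx=4,fy=4),cv2.resize(c[1]["frame"][160:280,235:335],None,fx=4,fy=4)]))
E
```

```text
11.475 [-4.400e-02  7.100e-02 -9.940e-01  8.200e-02 -1.000e-03  2.985e+00] [ 0.5072 -0.0225  0.0321] 0.02142380636534322 [-24.    0.1  51.6] [ 0.411 -0.019 -0.912]
```

View pics/e.png

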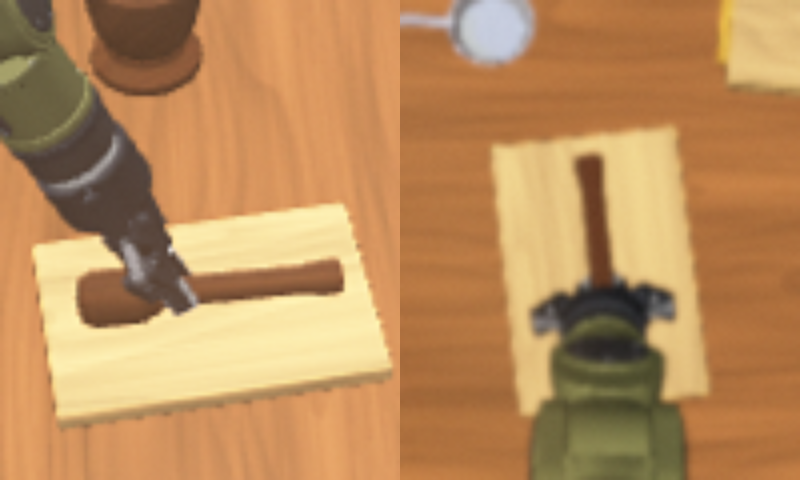

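The side view shows the pestle over the board, foot at (296,239) and head at (240,245), with the foot pressing down on it. I ease up and release.

>>> carry_out(delta_pos=[[0.0016,0,-0.0037],[0.0016,0,-0.0037],[0.0016,0,-0.0037],[0.0016,0,-0.0037],[0.0016,0,-0.0037]], angular=[[0,0,0],[0,0,0],[0,0,0],[0,0,0],[0,0,0]], gripper=[-1,-1,-0.3,-0.2,0.2])

```text
time: 12.2
ee_pos: [0.5062, -0.0221, 0.0342]
ee_rot: [0.021, 0.976, 0.055, 0.208]
ft_force: [-0.3, 0.4, 0.4]
finger_gap: 0.0507
grip_force: 0.0
```

>>> carry_out(delta_pos=[[0,0,0],[0,0,0],[0,0,0],[0,0,0],[0,0,0]], angular=[[0,0,0],[0,0,0],[0,0,0],[0,0,0],[0,0,0]], gripper=[1,1,1,1,1])

```text
time: 12.82
ee_pos: [0.5061, -0.0221, 0.0342]
ee_rot: [0.021, 0.976, 0.055, 0.208]
ft_force: [-1.0, -0.1, 0.6]
finger_gap: 0.0856
grip_force: 0.0
```

```bash
cat > lie.py <<'E'
from h import *
import json
# lying pestle: dark pixels on the light board, both views; ends visible
def msk(c,b):
    x0,y0,x1,y1=b; f=c["frame"][y0:y1,x0:x1].astype(int); h=cv2.cvtColor(c["frame"],cv2.COLOR_BGR2HSV)[y0:y1,x0:x1]
    m=((f[...,2]<150)&(f[...,2]-f[...,0]>30)&(h[...,0]<15)).astype(np.uint8); k,l,st,ce=cv2.connectedComponentsWithStats(m)
    i=1+np.argmax(st[1:,4]); cn=max(cv2.findContours((l==i).astype(np.uint8),0,2)[0],key=cv2.contourArea)
    return cv2.minAreaRect(cn),st[i]+[x0,y0,0,0,0],np.argwhere(l==i)[:,::-1]+[x0,y0]
E
python3 - <<'E'
from lie import *
s,p,Rm=pose(); print(s["time"],p.round(4),s["finger_gap"],s["ft_force"].round(1))
go(p-.12*Rm[:,2],Rm)
E
```

```text
12.825 [ 0.5061 -0.0221  0.0342] 0.08557263397445325 [-1.  -0.1  0.6]
dpos [-0.   -0.   -0.16] ang [0. 0. 0.]
```

>>> carry_out(delta_pos=[[0,0,-0.03],[0,0,-0.07],[0,0,-0.12],[0,0,-0.17],[0,0,-0.2]], angular=[[0,0,0],[0,0,0],[0,0,0],[0,0,0],[0,0,0]], gripper=[1,1,1,1,1])

```text
time: 13.45
ee_pos: [0.4449, -0.0194, 0.1731]
ee_rot: [0.021, 0.976, 0.055, 0.209]
ft_force: [-0.1, 0.2, -0.3]
finger_gap: 0.0852
grip_force: 0.0
```

>>> carry_out(delta_pos=[[0,0,0],[0,0,0],[0,0,0],[0,0,0],[0,0,0]], angular=[[0,0,-0.2],[0,0,-0.4],[0,0,-0.6],[0,0,-0.8],[0,0,-1]], gripper=[1,1,1,1,1])

```text
time: 14.08
ee_pos: [0.4447, -0.0193, 0.171]
ee_rot: [0.1, 0.88, 0.427, 0.184]
ft_force: [0.1, -0.2, -0.0]
finger_gap: 0.0854
grip_force: 0.0
```

>>> carry_out(delta_pos=[[0,0,0],[0,0,0],[0,0,0],[0,0,0],[0,0,0]], angular=[[0,0,-0.2],[0,0,-0.4],[0,0,-0.6],[0,0,-0.8],[0,0,-1]], gripper=[1,1,1,1,1])

```text
time: 14.7
ee_pos: [0.4447, -0.0193, 0.171]
ee_rot: [0.162, 0.649, 0.731, 0.132]
ft_force: [0.2, -0.3, 0.0]
finger_gap: 0.0851
grip_force: 0.0
```

```bash
python3 - <<'E'
from lie import *
s,p,Rm=pose(); print(s["time"],p.round(4),s["joint_positions"].round(2))
c=[cap("side"),cap("top")]
a=msk(c[0],(215,225,310,285)); b=msk(c[1],(255,190,315,270)); print(a[:2],b[:2])
f=c[1]["frame"][160:280,235:335]; cv2.imwrite("pics/f.png",np.hstack([cv2.resize(c[0]["frame"][170:290,210:310],None,fx=4,fy=4,interpolation=0),cv2.resize(f,None,fx=4,fy=4,interpolation=0)]))
E
```

```text
14.7 [ 0.4447 -0.0193  0.171 ] [-0.04 -0.29 -0.9   0.54 -0.    1.41]
(((46.573970794677734, 18.49725914001465), (13.028103828430176, 65.28857421875), 87.87889862060547), array([229, 236,  66,  16, 501])) (((27.792680740356445, 23.13414764404297), (28.27047348022461, 5.300714015960693), 83.6598129272461), array([279, 199,   8,  29, 142]))
```

View pics/f.png

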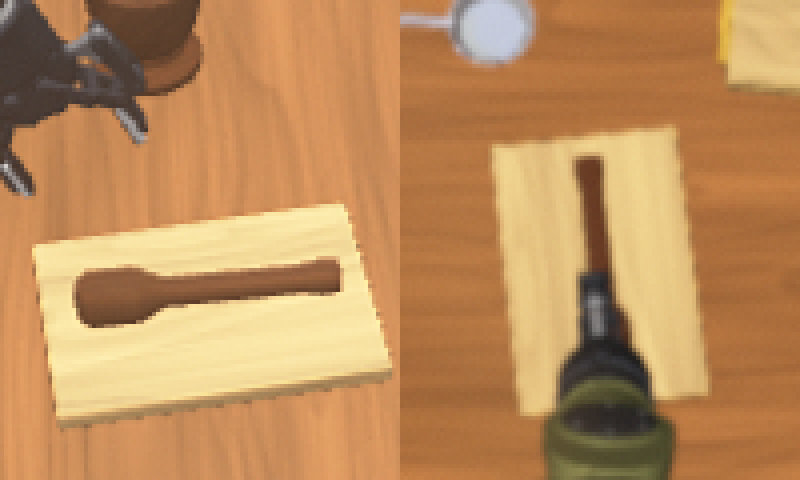

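The side view shows the pestle lying on the board, foot end at (294.8,238.3) and tip at (228.5,244.3); the top foot is at (281.5,198.5). I measure it and the mortar, and plan the regrasp.

```bash
cat > re.py <<'E'
from plan import *
from kin2 import ik
c=[cap("side"),cap("top")]
fo,e=tri(c[0],(294.3,238.3),c[1],(281.6,198.7)); print("foot tri",fo.round(4),e.round(4),"planes .033",plane(c[0],(294.3,238.5),.033).round(4),plane(c[1],(281.6,198.7),.033).round(4))
ti=plane(c[0],(229,244.3),.041); print("tip",ti.round(4),"len",np.linalg.norm(ti-fo).round(4)); hm=plane(c[1],(284,224.5),.035); print("handle top-view pt",hm.round(4))
for n,v in(("rim side",plane(c[0],(245.3,161.3),.108)),("rim top",plane(c[1],(200.1,233.7),.108)),("floor top",plane(c[1],(204.5,235.5),.038)),("front foot",plane(c[0],(246.1,193.5),0))): print(n,v.round(4))
print("tri",tri(c[0],(245.3,161.3),c[1],(200.1,233.7)))
E
python3 re.py
python3 - <<'E'
from kin2 import ik
for n,r,z,ps in(("reg",.56,.025,(125,130,135)),("regup",.56,.12,(125,130,135)),("ins",.575,.165,(45,48,50,55)),("inshi",.575,.27,(45,50,55)),("mid",.5,.3,(60,90,130))): print(n,[(p,)+ik(r,z,p) for p in ps])
E
```

```text
Traceback (most recent call last):
  File "re.py", line 1, in <module>
    from plan import *
  File "plan.py", line 1, in <module>
    from h import *
  File "h.py", line 1, in <module>
    import numpy as np, cv2
  File "re.py", line 2, in <module>
    from kin2 import ik
  File "kin2.py", line 2, in <module>
    from scipy.optimize import least_squares
AttributeError: module 're' has no attribute 'compile' (consider renaming 're.py' since it has the same name as the standard library module named 're' and prevents importing that standard library module)
Traceback (most recent call last):
  File "kin2.py", line 1, in <module>
    import numpy as np
  File "re.py", line 1, in <module>
    from plan import *
  File "plan.py", line 1, in <module>
    from h import *
  File "h.py", line 1, in <module>
    import numpy as np, cv2
```

My file name clashed with the standard module `re`, so I rename it.

```bash
mv re.py m2.py; python3 m2.py
python3 - <<'E'
from kin2 import ik
for n,r,z,ps in(("reg",.56,.025,(125,130,135)),("regup",.56,.12,(125,130,135)),("ins",.575,.165,(45,48,50,55)),("inshi",.575,.27,(45,50,55)),("mid",.5,.3,(60,90,130))): print(n,[(p,)+ik(r,z,p)[:2] for p in ps])
E
```

```text
foot tri [ 0.6299 -0.0087  0.0332] 0.0003 planes .033 [ 0.63   -0.0093  0.033 ] [ 0.6298 -0.0087  0.033 ]
tip [ 0.4243 -0.0244  0.041 ] len 0.2064
handle top-view pt [ 0.53   -0.0167  0.035 ]
rim side [0.4889 0.2904 0.108 ]
rim top [0.4874 0.2854 0.108 ]
floor top [0.4901 0.2808 0.038 ]
front foot [0.4853 0.2431 0.    ]
tri (array([0.48787902, 0.2847843 , 0.11243338]), np.float64(0.002150987296348022))
reg [(125, [0.94, 0.33, 1.58], True), (130, [1.03, 0.46, 1.7], True), (135, [1.12, 0.59, 1.83], True)]
regup [(125, [0.86, 0.41, 1.73], True), (130, [0.95, 0.53, 1.85], True), (135, [1.05, 0.66, 1.97], True)]
ins [(45, [-0.15, -1.08, -0.14], False), (48, [-0.15, -1.02, -0.04], True), (50, [-0.14, -0.99, 0.03], True), (55, [-0.11, -0.89, 0.18], True)]
inshi [(45, [-0.32, -0.9, 0.2], True), (50, [-0.27, -0.81, 0.33], True), (55, [-0.22, -0.72, 0.47], True)]
mid [(60, [-0.34, -0.68, 0.71], True), (90, [0.1, -0.15, 1.31], True), (130, [0.74, 0.54, 2.07], True)]
```

```bash
cat > rg.py <<'E'
import sys
from plan import *
FT=np.array([.630,-.0088,.0333]); d3=np.array([.4243,-.0244,.041])-FT; d3/=np.linalg.norm(d3)
G3=FT+.072*d3; az3=np.degrees(np.arctan2(G3[1],G3[0]))
t3=tdir(133,az3); y3=np.cross(d3,t3); y3*=np.sign(y3@left(az3)); R3=frame(t3,y3)
def mid(f,p,P,jr): # pitch P, roll jr
    return np.array(p),frame(tdir(P,az3),left(az3))@R.from_euler("z",jr,degrees=True).as_matrix()
E
python3 - <<'E'
from rg import *
from kin2 import ik
print("j6 final",j6(R3,az3),G3.round(4),d3.round(3))
p=TCP(G3,R3,.010)-.09*t3; print(p.round(3),ik(np.hypot(*p[:2]),p[2],133),ik(.54,.24,100)); go(*mid(0,[.53,-.016,.24],98,35))
E
```

```text
j6 final -7.640698183866603 [ 0.5583 -0.0142  0.036 ] [-0.996 -0.076  0.037]
[ 0.613 -0.016  0.094] ([1.19, 0.93, 2.06], True, np.float64(0.0)) ([0.35, 0.01, 1.4], True, np.float64(0.0))
dpos [-0.0123  0.1409 -0.0376] ang [ 0.6209  0.3915 -1.0221]
```

>>> carry_out(delta_pos=[[0,0.03,-0.02],[0,0.06,-0.03],[-0.01,0.09,-0.037],[-0.012,0.12,-0.0376],[-0.012,0.141,-0.0376]], angular=[[0.11,0.07,-0.18],[0.22,0.14,-0.37],[0.34,0.22,-0.56],[0.46,0.29,-0.76],[0.6,0.38,-1.0]], gripper=[1,1,1,1,1])

```text
time: 15.52
ee_pos: [0.5317, -0.0159, 0.2407]
ee_rot: [-0.049, 0.337, 0.94, -0.01]
ft_force: [-0.1, 0.2, 1.4]
finger_gap: 0.0853
grip_force: 0.0
```

```bash
python3 - <<'E'
from rg import *
s,p,Rm=pose(); print(s["time"],p.round(4),s["joint_positions"].round(2))
go(TCP(G3,R3,.010)-.09*t3,R3)
E
```

```text
15.525 [ 0.5317 -0.0159  0.2407] [-0.04  0.27 -0.09  1.31  0.01  0.65]
dpos [-0.0996  0.0787  0.1833] ang [ 0.2375  0.8167 -0.9707]
```

>>> carry_out(delta_pos=[[-0.02,0.015,0.01],[-0.04,0.03,0.03],[-0.06,0.05,0.06],[-0.08,0.06,0.09],[-0.09,0.07,0.12]], angular=[[0.04,0.15,-0.18],[0.08,0.3,-0.36],[0.13,0.45,-0.54],[0.17,0.6,-0.71],[0.22,0.75,-0.89]], gripper=[1,1,1,1,1])

```text
time: 16.15
ee_pos: [0.6072, -0.0173, 0.1409]
ee_rot: [-0.342, -0.017, 0.939, 0.026]
ft_force: [1.3, -0.0, 0.8]
finger_gap: 0.0858
grip_force: 0.0
```

```bash
python3 - <<'E'
from rg import *
s,p,Rm=pose(); print(s["time"],p.round(4),s["joint_positions"].round(2))
go(TCP(G3,R3,.010)-.05*t3,R3)
E
```

```text
16.15 [ 0.6072 -0.0173  0.1409] [-0.04  1.08  0.84  2.03  0.01 -0.08]
dpos [-0.0429 -0.0025  0.0958] ang [ 0.0201  0.0659 -0.0816]
```

>>> carry_out(delta_pos=[[-0.01,0,0.02],[-0.02,-0.001,0.045],[-0.03,-0.002,0.07],[-0.043,-0.0025,0.096],[-0.043,-0.0025,0.096]], angular=[[0,0.02,-0.02],[0.01,0.04,-0.04],[0.015,0.06,-0.06],[0.02,0.066,-0.08],[0.02,0.066,-0.08]], gripper=[1,1,1,1,1])

```text
time: 16.77
ee_pos: [0.584, -0.014, 0.067]
ee_rot: [-0.364, -0.049, 0.93, 0.029]
ft_force: [0.1, 0.6, -0.5]
finger_gap: 0.085
grip_force: 0.0
```

```bash
python3 - <<'E'
from rg import *
s,p,Rm=pose(); print(s["time"],p.round(4),s["joint_positions"].round(2))
go(TCP(G3,R3,.010),R3)
E
```

```text
16.775 [ 0.584 -0.014  0.067] [-0.02  1.11  0.69  1.9   0.   -0.13]
dpos [-0.0028 -0.0017  0.067 ] ang [ 0.0006  0.0026 -0.0041]
```

>>> carry_out(delta_pos=[[-0.012,-0.001,0.015],[-0.0125,-0.001,0.03],[-0.0125,-0.001,0.045],[-0.0125,-0.001,0.057],[-0.0125,-0.001,0.057]], angular=[[0,0,0],[0,0,0],[0,0,0],[0,0,0],[0,0,0]], gripper=[1,1,1,1,1])

```text
time: 17.4
ee_pos: [0.5625, -0.0129, 0.0288]
ee_rot: [-0.364, -0.049, 0.93, 0.029]
ft_force: [0.6, -1.3, -0.0]
finger_gap: 0.0855
grip_force: 0.0
```

```bash
python3 - <<'E'
from rg import *
s,p,Rm=pose(); print(s["time"],p.round(4),s["joint_positions"].round(2),s["ft_force"].round(1),"expect",TCP(FT+.062*d3,R3,.010).round(4))
E
```

```text
17.4 [ 0.5625 -0.0129  0.0288] [-0.02  1.08  0.55  1.78  0.   -0.13] [ 0.6 -1.3 -0. ] expect [ 0.5614 -0.0133  0.0283]
```

>>> carry_out(delta_pos=[[0,0,0.001],[0,0,0.001],[0,0,0.001],[0,0,0.001],[0,0,0.001]], angular=[[0,0,0],[0,0,0],[0,0,0],[0,0,0],[0,0,0]], gripper=[-1,-1,-1,-1,-1])

```text
time: 18.02
ee_pos: [0.5625, -0.0129, 0.0283]
ee_rot: [-0.364, -0.049, 0.93, 0.029]
ft_force: [0.2, -0.4, 1.7]
finger_gap: 0.0214
grip_force: 58.3
```

>>> carry_out(delta_pos=[[0,0,0],[0,0,0],[0,0,0],[0,0,0],[0,0,0]], angular=[[0,0,0],[0,0,0],[0,0,0],[0,0,0],[0,0,0]], gripper=[-1,-1,-1,-1,-1])

```text
time: 18.65
ee_pos: [0.5625, -0.0129, 0.0282]
ee_rot: [-0.364, -0.049, 0.93, 0.029]
ft_force: [2.1, -1.3, 4.2]
finger_gap: 0.0216
grip_force: 58.5
```

```bash
cat > ins.py <<'E'
from rg import *
from kin2 import ik
M=np.array([.488,.288]); 
# tool-frame description of the pestle at second grasp
DT=R3.T@d3
E
python3 - <<'E'
from ins import *
s,p,Rm=pose(); print(s["time"],p.round(4),s["finger_gap"],s["ft_force"].round(1))
print("DT",DT.round(3)); go(p+[0,0,.12],Rm)
for q,r,z in((133,.58,.15),(110,.55,.25),(90,.52,.3),(60,.55,.33),(50,.58,.3)): print(q,ik(r,z,q))
E
```

```text
18.65 [ 0.5625 -0.0129  0.0282] 0.02155737131511745 [ 2.1 -1.3  4.2]
DT [ 0.759 -0.     0.651]
dpos [ 0.1079  0.0143 -0.1173] ang [0. 0. 0.]
133 ([1.05, 0.76, 2.03], True, np.float64(0.0))
110 ([0.53, 0.25, 1.64], True, np.float64(0.0))
90 ([0.14, -0.11, 1.32], True, np.float64(0.0))
60 ([-0.24, -0.54, 0.75], True, np.float64(0.0))
50 ([-0.28, -0.75, 0.41], True, np.float64(0.0))
```

>>> carry_out(delta_pos=[[0.01,0.001,-0.011],[0.03,0.004,-0.033],[0.055,0.007,-0.06],[0.08,0.011,-0.088],[0.108,0.0143,-0.117]], angular=[[0,0,0],[0,0,0],[0,0,0],[0,0,0],[0,0,0]], gripper=[-1,-1,-1,-1,-1])

```text
time: 19.27
ee_pos: [0.5622, -0.0128, 0.1501]
ee_rot: [-0.364, -0.049, 0.93, 0.029]
ft_force: [0.2, -0.4, -1.8]
finger_gap: 0.0214
grip_force: 58.3
```

```bash
cat >> ins.py <<'E'
def tgt(pos,P,jr=0):
    az=np.degrees(np.arctan2(pos[1],pos[0])); return np.array(pos),frame(tdir(P,az),left(az))@R.from_euler("z",jr,degrees=True).as_matrix()
E
python3 - <<'E'
from ins import *
s,p,Rm=pose(); print(s["time"],p.round(4),s["joint_positions"].round(2),s["finger_gap"],s["ft_force"].round(1),s["ft_torque"].round(2))
go(*tgt([.53,.03,.30],92,-4))
E
```

```text
19.275 [ 0.5622 -0.0128  0.1501] [-0.02  0.99  0.65  1.97  0.   -0.13] 0.021437492954803374 [ 0.2 -0.4 -1.8] [-0.   -1.04  0.02]
dpos [ 0.1596  0.0776 -0.1163] ang [ 0.1322 -0.8977 -0.024 ]
```

>>> carry_out(delta_pos=[[0.04,0.005,-0.04],[0.08,0.02,-0.075],[0.11,0.04,-0.1],[0.14,0.06,-0.115],[0.16,0.078,-0.116]], angular=[[0.02,-0.15,0],[0.04,-0.32,-0.01],[0.07,-0.5,-0.01],[0.1,-0.7,-0.02],[0.13,-0.9,-0.024]], gripper=[-1,-1,-1,-1,-1])

```text
time: 19.9
ee_pos: [0.5299, 0.0307, 0.3016]
ee_rot: [-0.012, -0.063, 0.998, 0.001]
ft_force: [0.0, 0.8, 0.5]
finger_gap: 0.0216
grip_force: 58.3
```

```bash
python3 - <<'E'
from ins import *
s,p,Rm=pose(); print(s["time"],p.round(4),s["joint_positions"].round(2),s["finger_gap"],s["ft_force"].round(1),"d",(Rm@DT).round(2))
go(*tgt([.52,.20,.33],60,0))
E
```

```text
19.9 [0.5299 0.0307 0.3016] [ 0.06  0.19 -0.05  1.36  0.   -0.07] 0.02164449138774476 [0.  0.8 0.5] d [-0.77 -0.1  -0.63]
dpos [-0.0143  0.2258 -0.0375] ang [-0.0728 -0.6935 -0.3027]
```

>>> carry_out(delta_pos=[[0,0.045,-0.02],[-0.005,0.09,-0.035],[-0.01,0.135,-0.0375],[-0.014,0.18,-0.0375],[-0.014,0.226,-0.0375]], angular=[[-0.01,-0.14,-0.06],[-0.03,-0.28,-0.12],[-0.04,-0.42,-0.18],[-0.06,-0.56,-0.24],[-0.073,-0.6935,-0.303]], gripper=[-1,-1,-1,-1,-1])

```text
time: 20.52
ee_pos: [0.5187, 0.2003, 0.3277]
ee_rot: [0.252, -0.177, 0.95, 0.048]
ft_force: [1.0, 0.8, -2.9]
finger_gap: 0.0214
grip_force: 58.4
```

```bash
cat >> ins.py <<'E'
def above(P,tipz,off=(0,0)):  # TCP target so that the tip stands at the mortar axis at tipz
    az=30.5
    Rm=None
    for _ in range(5):
        Rm=frame(tdir(P,az),left(az)); dd=Rm@DT; g=np.array([M[0]+off[0],M[1]+off[1],tipz])-.148*dd; p=g+.010*Rm[:,2]; az=np.degrees(np.arctan2(p[1],p[0]))
    return p,Rm,dd
E
python3 - <<'E'
from ins import *
s,p,Rm=pose(); print(s["time"],p.round(4),s["joint_positions"].round(2),s["finger_gap"],s["ft_force"].round(1),"d",(Rm@DT).round(3))
for P in(48,50,52):
  for z in(.15,.045):
    q,Rq,dd=above(P,z); print(P,z,q.round(3),dd.round(3),ik(np.hypot(*q[:2]),q[2],P))
q,Rq,dd=above(50,.15); go(q,Rq)
E
```

```text
20.525 [0.5187 0.2003 0.3277] [ 0.37 -0.23 -0.53  0.74  0.   -0.  ] 0.021373636234326886 [ 1.   0.8 -2.9] d [-0.315 -0.119 -0.942]
48 0.15 [0.51  0.301 0.289] [-0.111 -0.065 -0.992] ([-0.27, -0.79, 0.32], True, np.float64(0.0))
48 0.045 [0.51  0.301 0.184] [-0.111 -0.065 -0.992] ([-0.14, -0.96, 0.02], True, np.float64(0.0))
50 0.15 [0.514 0.304 0.288] [-0.141 -0.083 -0.987] ([-0.24, -0.74, 0.37], True, np.float64(0.0))
50 0.045 [0.514 0.304 0.183] [-0.141 -0.083 -0.987] ([-0.12, -0.92, 0.07], True, np.float64(0.0))
52 0.15 [0.518 0.306 0.287] [-0.17 -0.1  -0.98] ([-0.21, -0.7, 0.42], True, np.float64(0.0))
52 0.045 [0.518 0.306 0.182] [-0.17 -0.1  -0.98] ([-0.1, -0.88, 0.13], True, np.float64(0.0))
dpos [-0.0122  0.1303  0.0679] ang [-0.1167 -0.2278 -0.1742]
```

```bash
python3 - <<'E'
from ins import *
q,Rq,dd=above(47,.16); go(q,Rq)
E
```

```text
dpos [-0.0114  0.1287  0.0499] ang [-0.1213 -0.2943 -0.1712]
```

>>> carry_out(delta_pos=[[-0.005,0.03,0],[-0.01,0.06,0.01],[-0.0114,0.095,0.03],[-0.0114,0.129,0.05],[-0.0114,0.129,0.05]], angular=[[-0.03,-0.08,-0.04],[-0.06,-0.15,-0.08],[-0.09,-0.22,-0.13],[-0.12,-0.294,-0.171],[-0.12,-0.294,-0.171]], gripper=[-1,-1,-1,-1,-1])

```text
time: 21.15
ee_pos: [0.5063, 0.2989, 0.2956]
ee_rot: [0.349, -0.245, 0.899, 0.095]
ft_force: [-0.7, -0.2, -2.9]
finger_gap: 0.0215
grip_force: 58.7
```

```bash
python3 - <<'E'
from ins import *
s,p,Rm=pose(); print(s["time"],p.round(4),s["joint_positions"].round(2),s["finger_gap"],s["ft_force"].round(1),"d",(Rm@DT).round(3))
q,Rq,dd=above(47,.16); print(q.round(4))
c=[cap("side"),cap("top")]; tip=p-.01*Rm[:,2]+.148*(Rm@DT)
print("tip",tip.round(4))
def z(c,x0,y0):
    f=c["frame"].copy()
    for X in(tip,np.r_[M,.108],np.r_[M,.038]):
        u=proj(c,X); f[int(round(u[1])),int(round(u[0]))]=(0,255,0)
    return cv2.resize(f[y0:y0+110,x0:x0+80],None,fx=5,fy=5,interpolation=0)
cv2.imwrite("pics/g.png",np.hstack([z(c[0],205,95),z(c[1],160,180)]))
E
```

```text
21.15 [0.5063 0.2989 0.2956] [ 0.53 -0.29 -0.79  0.33 -0.    0.  ] 0.02154519898142445 [-0.7 -0.2 -2.9] d [-0.104 -0.061 -0.993]
[0.5081 0.2999 0.2998]
tip [0.4852 0.2864 0.156 ]
```

View pics/g.png

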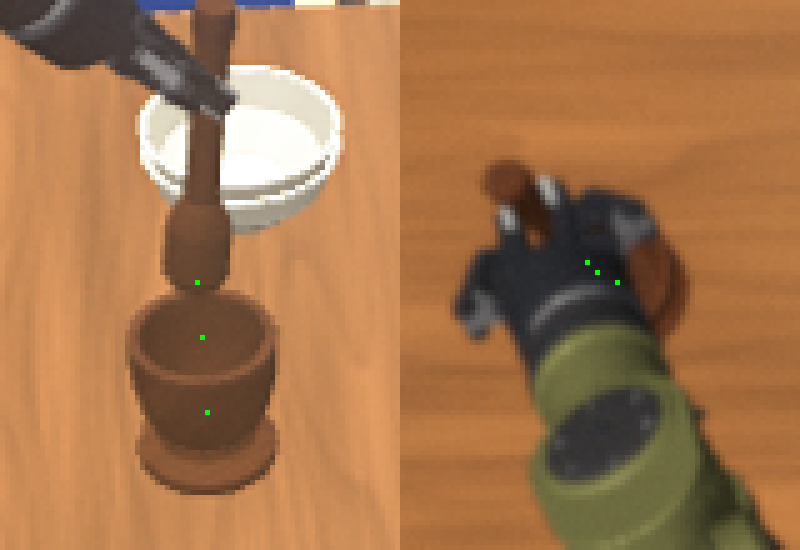

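The side view shows the tip at (244,153) standing over the mortar mouth centre (245,162), and the pestle near vertical. The top view agrees. Lowering.

```bash
python3 - <<'E'
from ins import *
for z in(.09,.058,.045,.040):
    q,Rq,dd=above(47.5,z); go(q,Rq)
E
```

```text
dpos [0.0614 0.0016 0.0688] ang [-0.0023  0.0042 -0.0022]
dpos [0.0903 0.0016 0.1002] ang [-0.0023  0.0042 -0.0022]
dpos [0.1021 0.0016 0.1129] ang [-0.0023  0.0042 -0.0022]
dpos [0.1066 0.0016 0.1178] ang [-0.0023  0.0042 -0.0022]
```

>>> carry_out(delta_pos=[[0.012,0.0016,0.018],[0.025,0.0016,0.031],[0.037,0.0016,0.043],[0.049,0.0016,0.056],[0.0614,0.0016,0.0688]], angular=[[0,0.004,0],[0,0.004,0],[0,0.004,0],[0,0.004,0],[0,0.004,0]], gripper=[-1,-1,-1,-1,-1])

```text
time: 21.88
ee_pos: [0.5097, 0.3006, 0.2283]
ee_rot: [0.35, -0.244, 0.899, 0.095]
ft_force: [0.8, 0.8, -1.9]
finger_gap: 0.022
grip_force: 58.9
```

>>> carry_out(delta_pos=[[0.006,0,0.0063],[0.012,0,0.0126],[0.018,0,0.019],[0.024,0,0.026],[0.029,0,0.0314]], angular=[[0,0,0],[0,0,0],[0,0,0],[0,0,0],[0,0,0]], gripper=[-1,-1,-1,-1,-1])

```text
time: 22.5
ee_pos: [0.5095, 0.301, 0.1966]
ee_rot: [0.35, -0.245, 0.899, 0.095]
ft_force: [-0.1, -0.5, -1.4]
finger_gap: 0.0214
grip_force: 58.9
```

```bash
python3 - <<'E'
from ins import *
s,p,Rm=pose(); print(s["time"],p.round(4),s["joint_positions"].round(2),s["finger_gap"],s["ft_force"].round(1),"tip",(p-.01*Rm[:,2]+.148*(Rm@DT)).round(4))
for z in(.045,.040):
    q,Rq,dd=above(47.5,z); go(q,Rq)
E
```

```text
22.5 [0.5095 0.301  0.1966] [ 0.54 -0.17 -0.96  0.04 -0.    0.  ] 0.021392202031636866 [-0.1 -0.5 -1.4] tip [0.4885 0.2886 0.057 ]
dpos [ 0.0115 -0.0003  0.0113] ang [-0.0017  0.0014 -0.002 ]
dpos [ 0.016  -0.0003  0.0162] ang [-0.0017  0.0014 -0.002 ]
```

>>> carry_out(delta_pos=[[0.0023,0,0.0023],[0.0046,0,0.0046],[0.007,0,0.007],[0.0093,0,0.0093],[0.0115,0,0.0115]], angular=[[0,0,0],[0,0,0],[0,0,0],[0,0,0],[0,0,0]], gripper=[-1,-1,-1,-1,-1])

```text
time: 23.12
ee_pos: [0.5091, 0.3007, 0.1847]
ee_rot: [0.35, -0.245, 0.899, 0.095]
ft_force: [-0.3, 0.3, -1.7]
finger_gap: 0.0217
grip_force: 58.9
```

>>> carry_out(delta_pos=[[0.0009,0,0.0009],[0.0018,0,0.0018],[0.0027,0,0.0027],[0.0036,0,0.0036],[0.0045,0,0.0045]], angular=[[0,0,0],[0,0,0],[0,0,0],[0,0,0],[0,0,0]], gripper=[-1,-1,-1,-1,-1])

```text
time: 23.75
ee_pos: [0.5089, 0.3006, 0.18]
ee_rot: [0.35, -0.244, 0.899, 0.095]
ft_force: [-0.1, 0.3, -1.9]
finger_gap: 0.022
grip_force: 58.9
```

>>> carry_out(delta_pos=[[0.0009,0,0.0009],[0.0018,0,0.0018],[0.0027,0,0.0027],[0.003,0,0.003],[0.003,0,0.003]], angular=[[0,0,0],[0,0,0],[0,0,0],[0,0,0],[0,0,0]], gripper=[-1,-1,-1,-1,-1])

```text
time: 24.38
ee_pos: [0.5098, 0.3011, 0.1783]
ee_rot: [0.351, -0.244, 0.899, 0.096]
ft_force: [-0.6, -0.8, 4.9]
finger_gap: 0.0212
grip_force: 59.2
```

Contact with the mortar floor (about 7 N). Release slowly.

>>> carry_out(delta_pos=[[0,0,0],[0,0,0],[0,0,0],[0,0,0],[0,0,0]], angular=[[0,0,0],[0,0,0],[0,0,0],[0,0,0],[0,0,0]], gripper=[-0.55,-0.45,-0.35,-0.2,0])

```text
time: 25.0
ee_pos: [0.5083, 0.3003, 0.176]
ee_rot: [0.35, -0.245, 0.899, 0.095]
ft_force: [0.2, 0.6, 0.0]
finger_gap: 0.0428
grip_force: 0.0
```

>>> carry_out(delta_pos=[[0,0,0],[0,0,0],[0,0,0],[0,0,0],[0,0,0]], angular=[[0,0,0],[0,0,0],[0,0,0],[0,0,0],[0,0,0]], gripper=[1,1,1,1,1])

```text
time: 25.62
ee_pos: [0.5088, 0.3005, 0.1768]
ee_rot: [0.35, -0.245, 0.899, 0.095]
ft_force: [0.5, 0.9, 0.0]
finger_gap: 0.0851
grip_force: 0.0
```

```bash
python3 - <<'E'
from ins import *
s,p,Rm=pose(); print(s["time"],p.round(4),s["joint_positions"].round(3),s["finger_gap"],s["ft_force"].round(1))
for b in(.03,.06,.1,.14):
    q=p-b*Rm[:,2]; print(b,[(dp,ik(np.hypot(*q[:2]),q[2],47.5+dp)[:2]) for dp in(0,4,8,12)])
E
```

```text
25.625 [0.5088 0.3005 0.1768] [ 0.535 -0.135 -0.987 -0.024 -0.003  0.003] 0.0851028029552758 [0.5 0.9 0. ]
0.03 [(0, ([-0.22, -0.99, 0.06], True)), (4, ([-0.19, -0.91, 0.18], True)), (8, ([-0.16, -0.84, 0.29], True)), (12, ([-0.12, -0.76, 0.4], True))]
0.06 [(0, ([-0.3, -0.98, 0.15], True)), (4, ([-0.27, -0.91, 0.26], True)), (8, ([-0.23, -0.83, 0.36], True)), (12, ([-0.19, -0.76, 0.46], True))]
0.1 [(0, ([-0.4, -0.96, 0.26], True)), (4, ([-0.36, -0.89, 0.37], True)), (8, ([-0.32, -0.82, 0.46], True)), (12, ([-0.27, -0.75, 0.56], True))]
0.14 [(0, ([-0.5, -0.94, 0.38], True)), (4, ([-0.45, -0.87, 0.48], True)), (8, ([-0.4, -0.8, 0.57], True)), (12, ([-0.34, -0.73, 0.65], True))]
```

>>> carry_out(delta_pos=[[0,0,-0.02],[0,0,-0.05],[0,0,-0.085],[0,0,-0.12],[0,0,-0.17]], angular=[[0,0,0],[0,0,0],[0,0,0],[0,0,0],[0,0,0]], gripper=[1,1,1,1,1])

```text
time: 26.25
ee_pos: [0.4336, 0.2563, 0.2707]
ee_rot: [0.35, -0.245, 0.899, 0.095]
ft_force: [0.5, -0.2, 1.0]
finger_gap: 0.0853
grip_force: 0.0
```

```bash
python3 - <<'E'
from ins import *
s,p,Rm=pose(); print(s["time"],p.round(4),s["ft_force"].round(1))
c=[cap("side"),cap("top")]
for n,cc in zip("st",c):
    f=cc["frame"]; o=cv2.imread({"s":"pics/side0.png","t":"pics/top0.png"}[n])
    df=(cv2.absdiff(f,o).max(2)>35).astype(np.uint8)
    k,l,st,ce=cv2.connectedComponentsWithStats(df); print(n,[(st[i].tolist(),ce[i].round().tolist()) for i in range(1,k) if st[i,4]>30])
    h=f.astype(int)
# dark column of pestle in side view: row extents
f=c[0]["frame"].astype(int)
for y in range(100,196,6):
    xs=np.nonzero((f[y,215:285,2]<140)&(f[y,215:285,2]-f[y,215:285,0]>20))[0]+215
    print(y,(xs.min(),xs.max(),len(xs)) if len(xs) else None)
E
```

```text
26.25 [0.4336 0.2563 0.2707] [ 0.5 -0.2  1. ]
s [([0, 0, 234, 138, 10926], [106.0, 57.0]), ([0, 64, 15, 27, 285], [5.0, 76.0]), ([15, 85, 62, 69, 1282], [41.0, 116.0]), ([0, 118, 24, 48, 560], [11.0, 140.0]), ([250, 121, 19, 35, 262], [259.0, 137.0]), ([0, 167, 49, 42, 1229], [21.0, 189.0]), ([81, 171, 33, 41, 603], [102.0, 187.0]), ([54, 183, 31, 16, 135], [68.0, 190.0]), ([65, 192, 25, 21, 278], [79.0, 202.0]), ([62, 211, 22, 15, 125], [70.0, 218.0]), ([248, 284, 32, 33, 493], [265.0, 299.0])]
t [([173, 204, 21, 22, 191], [182.0, 214.0]), ([357, 210, 24, 32, 331], [369.0, 223.0]), ([0, 236, 269, 184, 18784], [139.0, 344.0]), ([251, 352, 21, 33, 266], [262.0, 367.0]), ([272, 352, 22, 17, 242], [283.0, 360.0]), ([305, 358, 8, 9, 31], [309.0, 361.0]), ([234, 368, 81, 52, 1797], [272.0, 404.0]), ([301, 368, 9, 15, 86], [305.0, 374.0]), ([306, 369, 15, 30, 183], [313.0, 385.0])]
100 None
106 None
112 None
118 (np.int64(217), np.int64(218), 2)
124 (np.int64(221), np.int64(268), 9)
130 (np.int64(260), np.int64(266), 7)
136 (np.int64(221), np.int64(263), 11)
142 (np.int64(254), np.int64(260), 7)
148 (np.int64(252), np.int64(258), 7)
154 (np.int64(240), np.int64(255), 16)
160 (np.int64(232), np.int64(259), 28)
166 (np.int64(231), np.int64(259), 29)
172 (np.int64(232), np.int64(259), 28)
178 (np.int64(234), np.int64(257), 24)
184 (np.int64(233), np.int64(259), 27)
190 (np.int64(236), np.int64(257), 22)
```

```bash
python3 - <<'E'
from ins import *
c=[cap("side"),cap("top")]
f,e=tri(c[0],(266,124),c[1],(177,208)); print("foot",f.round(3),e.round(3),"lean",np.degrees(np.arctan2(np.linalg.norm(f[:2]-M),f[2]-.045)).round(0), "len to floor",np.linalg.norm(f-np.r_[M,.038]).round(3))
for _ in range(4): k=cap("side")
print("still",int(cv2.absdiff(k["frame"],c[0]["frame"]).max()), env.observe()["ft_force"].round(1))
print(env.job_done())
E
```

```text
foot [0.563 0.346 0.219] 0.006 lean 29.0 len to floor 0.204
still 192 [ 0.4  0.1 -0.3]
the job is handed in; nothing more can be done
None
```

The pestle was drawn out of the crock, laid on the chopping board, then regrasped by its handle and left in the mortar head down, handle up. It leans about 29° against the rim. The job is handed in at about 26.5 s of the 72 s allowed. My last before/after frame check differed by up to 192 grey levels at some pixel; I handed in without tracing it, so I can't confirm nothing was still moving.

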